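Balance, shorten and clamp the desk camera boom

ROBOT

A 7-joint arm with a two-finger parallel gripper is mounted at the origin on the work surface. World frame = base frame: x ahead of the robot, y to its left, z up, the work surface at z = 0. Lengths are in m, angles in rad, forces in N, time in s.
With the tool pointing down it reaches from about 0.425 to 0.95 m from the base axis. Payload 16.7 kg.
Tool frame: the origin (TCP) lies midway between the tips of the shut fingers; the grasp point (between the pads) lies 19 mm behind it (robot.grip_depth is the distance from the TCP to the grasp point, in m); z points along the fingers, y is the direction in which the jaws open and shut (so a half turn about z gives the same grasp; the last joint's range is limited). The gripper opens to 94 mm and grips with 3 to 60 N. Pads are 16 mm wide; open, the fingers measure 119 mm over their backs; the gripper's body (75 mm by 177 mm) begins 78 mm behind the grasp point.
Start: joints at [-1.383, 0.426, 0.074, 1.606, -0.034, 1.111, -0.067], TCP at [0.223, 0.637, 0.205] pointing down, gripper open.
Joint ranges: [-2.85, 2.85], [-0.5, 2.14], [-1.23, 1.37], [0.21, 2.46], [-1.02, 4.16], [0.16, 2.05], [-2.73, 2.73]. Speed limits (rad/s): [1.89, 1.89, 2.39, 2.39, 3.01, 3.01, 3.01].

INTERFACE

Orientations are given as a unit quaternion [x, y, z, w].
In Python, from workcell import robot gives the robot as it stands.
- The arm moves only by the tool apply_moves, never from a script. Its argument "increments" is a list of rows, each an object of numbers: "gripper": the opening, from 0 (shut) to 1 (fully open); "tx", "ty", "tz": the shift along the tool's x, y, z in m; "turn": the turn about the tool's z in rad. In form: [{"gripper": .., "tx": .., "ty": .., "tz": .., "turn": ..}, ...]. A call has 1 to 20 rows; each row is the pose to reach, as a shift and turn from the pose commanded when the call began, along the tool's axes at that moment; what a row does not reach only later rows make up. A row lasts 1/8 s, in which the tool goes at most 62.5 mm and 10.7 degrees, less where a joint would pass 70% of its speed; a pose out of reach is approached as far as the arm can. A call with a gripper value outside its range is refused whole. The fingers move at their own pace and stop on an object; "force" is the grip in N (left out, the last holds). Time passes only in rows, so rows that repeat a pose let the fingers close. It gives the time, the measured TCP pose, the force and the opening at its end, in the units of the state.
- robot.get_obs(): the state, without advancing time (a new reading comes with each control period).
- robot.get_image(name): name is "scene" or "top" or "wrist"; returns a dict with "color" (480x640x3 uint8, red, green, blue), "fx", "fy", "cx", "cy" (pixels), "k1" (the pictures are not rectified: a ray, as slopes to the right and down, at radius r is drawn at 1 + k1 r^2 times it, then the intrinsics apply), "R" (3x3) and "t" (3): a world point X has camera coordinates R X + t. Camera axes: x right, y down, z forward; pixel columns grow to the right and rows downward; lengths in m; the calibration is good to about 2 mm. A picture is of the moment at which its call begins. There is no depth.
- robot.finish_job(): hands the job in, once; it reports no verdict.
The state is a dict: "time_s": time; "joints": joint angles; "qvel": joint speeds; "tau": joint torques, N m; "tcp_pos": TCP position; "eef_rot": TCP orientation; "force": force on the tool from outside, world axes, zero at the start; "ft_torque": the same for the moment, N m; "width": finger opening in m.
Only numpy, scipy, OpenCV 4.12 (cv2) and the standard library are available. Lean on these libraries where they do the work, as an engineer would, in place of code of your own. Each camera call takes 0.05 s, during which the arm holds its last target.

TASK

Set up the camera boom on the desk: first hang the counterweight by its eye on the peg at the tail of the boom and let go of it. Then take the sliding camera leg with its cam lever still open, push it in until its collar end is level with the black mark band on the bar, and squeeze the cam lever fully closed against the leg while holding the leg there. Finish while still gripping the leg and closed lever at the mark (do not let go at the end), and leave the mouse, phone dock and mug where they are.

Things in the scene. Friction and masses are not known exactly. Their poses are not given: they have to be found in the camera images.
- stand: The camera boom's fixed stand: dark steel base plate 160 x 130 x 14 mm, column, and a level aluminium bar 22 mm square whose axis is 160 mm above the desk. Origin: centre of the underside of the base, on the desk. Its +y runs along the bar towards the camera leg, -y towards the tail peg, z up; the bar reaches from y = -70 to +260 mm. It cannot move.
- peg_mid (a point): Middle of the tail peg, on its axis, where the counterweight is to hang. The peg is a bare steel rod, diameter 10 mm, that leaves the bar's tail end at stand y = -80 mm, lies along stand -y and rises outwards at 13 degrees (20 mm over its 87 mm) to a ball end. Axes as the stand's.
- peg_tip (a point): Centre of the ball, 15 mm diameter, at the free end of the tail peg (37 mm from peg_mid in stand -y, 9 mm higher).
- weight: Loose counterweight, about 0.45 kg: dark steel block 60 (x) x 36 (y) x 32 (z) mm and, standing on it, a bright steel eye plate 44 mm wide (x), 10 mm thick (y), its top 110 mm above the underside, with a 25 mm through hole along y. Origin: centre of the underside; z up. It stands on the desk.
- weight_eye (a point): Centre of the counterweight's hole, 65 mm above its underside.
- weight_top (a point): Middle of the upper edge of the eye plate, 110 mm above the weight's underside. The plate can be gripped across its 10 mm thickness above the hole (the hole's top is at 77 mm).
- leg (a joint): Slide of the camera leg along the bar, m: 0 = fully out (its start), grows to 0.10 as it is pushed in towards the column (stand -y). A spring pushes it out with about 3 N, so it runs back out when let go. The leg is a black sleeve around the bar, 30 x 30 mm, 140 mm long, with a grey collar 36 x 36 x 22 mm at its column end. It cannot turn or move sideways.
- leg_edge (a point): Centre of the leg's collar end face (on the bar's axis, towards the column); axes as the stand's. At joint 0 it is at stand y = +155 mm. A small black camera, 52 x 50 mm, hangs under the leg's outer end, 103 to 153 mm from here, reaching 67 mm below the bar's axis.
- mark_band (a point): Centre of the length mark: a black band 4 mm wide around the aluminium bar, between the column and the leg, at stand y = +70 to +115 mm. It stays put (the collar slides over it freely). The leg is at length when leg_edge is here.
- cam_lever (a joint): Steel cam lever on the leg, rad: 0 = closed along the sleeve's +x side, 0.30 = fully open. Pivot: upright axis on the collar, 21 mm in +x and 11 mm in +y from leg_edge; 75 mm long, free end away from the column. It stays where left; pushing it shut at its pad takes about 9 N: a 5 N grip carries leg and lever without closing it, 20 N or more closes it.
- lever_pad (a point): Outermost point of the lever's round upright pad (14 mm diameter, 22 mm high, at the bar's height), 58 mm along the lever from its pivot. Grip across stand x between this pad and the sleeve's flat -x side (15 mm from the bar's axis): 60 to 64 mm wide with the lever open, 47 mm closed (pad then 32 mm from the bar's axis).
- mouse: Bystander: black computer mouse 105 x 60 x 34 mm on a thin mat 3 mm thick. Origin: centre of its underside.
- phone_dock: Bystander: white dock 75 x 90 mm with a phone standing on it, 157 mm high. Origin: centre of its underside.
- mug: Bystander: white mug, 80 mm in diameter, 92 mm high, handle to its +y. Origin: centre of its underside.
Mind the look-alikes: they are no part of the job. Leave any orange look-alike of the weight alone.

How it is judged:
On the way, in this order (a step that is already met when the one before it is completed fails the run):
1. The counterweight hangs by its eye on the tail peg, let go and at rest (y of weight_eye in the frame of peg_mid between -0.034 and 0.034 m and x of weight_eye in the frame of peg_mid between -0.013 and 0.013 m and z of weight_eye in the frame of peg_mid between -0.03 and 0.01 m and contact force between weight and the fingers below 0.2 N and linear speed of weight below 0.05 m/s), for 0.3 s.
2. The leg is held at the mark with the cam lever still open (y of leg_edge in the frame of mark_band between -0.006 and 0.006 m and contact force between the fingers and leg above 2 N and value of joint cam_lever above 0.1 rad), for 0.2 s.
3. The cam lever is closed while the leg is held at the mark (y of leg_edge in the frame of mark_band between -0.006 and 0.006 m and contact force between the fingers and leg above 2 N and contact force between the fingers and cam_lever above 2 N and value of joint cam_lever below 0.05 rad), for 0.2 s.
At the end, for the whole second after the job is handed in: Counterweight at rest on the tail peg by its eye (within 34 mm along, 13 mm across of peg_mid), free of the fingers; leg's collar end within 6 mm of the band's centre, at rest; cam lever under 0.05 rad; fingers still gripping leg and lever with over 2 N (all of step 1 and all of step 3 and velocity of joint leg between -0.02 and 0.02 m/s); the arm keeps its last pose, push and grip.
It fails at once if The cam lever is closed while the leg is away from the mark (more than 15 mm) (value of joint cam_lever below 0.08 rad and (y of leg_edge in the frame of mark_band above 0.015 m or y of leg_edge in the frame of mark_band below -0.015 m)).
It fails at once if The mouse, phone dock or mug is moved by more than 20 mm (distance of any of mouse, phone_dock, mug from where it was at the start of the episode above 0.02 m).
It also fails if it takes over 59 s, if anything falls off the work surface, if the arm or the gripper's body presses on something with over 40 N, if the wrist force passes 120 N, or if a joint passes its speed limit or range.

## Working session

There is one attempt and no reset: what is moved stays moved. The work goes in short steps, Python scripts to look and compute and a tool call to move; the robot and the scene stay as the last step left them, time stands still between calls to the robot, and variables do not carry over. Pictures are saved under pics/ and viewed, and the job is handed in when it is done.

Besides the shell and the picture viewer there is one more tool, called after ">>>" as name(argument=value, ...) on one line, values as JSON. apply_moves: Moves the arm, as the interface text tells. Its arguments: {"type":"object","properties":{"increments":{"type":"array"},"force":{"type":"number"}},"required":["increments"]}

```bash
ls; mkdir -p pics; cat > h.py <<'E'
import numpy as np, cv2
from workcell import robot
def grab(n,tag):
    im=robot.get_image(n); cv2.imwrite(f'pics/{tag}.png',cv2.cvtColor(im['color'],cv2.COLOR_RGB2BGR))
    np.savez(f'pics/{tag}.npz',**{k:np.array(v) for k,v in im.items()}); return im
def load(tag): return dict(np.load(f'pics/{tag}.npz'))
def ray(im,u,v):
    xd=np.array([(u-im['cx'])/im['fx'],(v-im['cy'])/im['fy']],float); s=xd.copy()
    for _ in range(30): s=xd/(1+im['k1']*(s@s))
    d=im['R'].T@np.array([s[0],s[1],1.]); o=-im['R'].T@im['t']; return o,d/np.linalg.norm(d)
def onz(im,u,v,z):
    o,d=ray(im,u,v); return o+d*(z-o[2])/d[2]
def tri(*obs):
    A=np.zeros((3,3));b=np.zeros(3);L=[]
    for im,u,v in obs:
        o,d=ray(im,u,v);P=np.eye(3)-np.outer(d,d);A+=P;b+=P@o;L.append((o,d))
    X=np.linalg.solve(A,b); return X,[np.linalg.norm(np.cross(X-o,d)) for o,d in L]
def proj(im,X):
    c=im['R']@np.asarray(X,float)+im['t']; s=c[:2]/c[2]; s=s*(1+im['k1']*(s@s))
    return np.array([im['fx']*s[0]+im['cx'],im['fy']*s[1]+im['cy']])
E
python3 - <<'E'
from h import *
for n in ['scene','top','wrist']:
    im=grab(n,n+'0'); print(n,im['fx'],im['k1'],-im['R'].T@im['t'])
o=robot.get_obs(); print(o['time_s'],o['tcp_pos'],o['eef_rot'],o['force'],o['width'],robot.grip_depth)
E
```

```text
pics
scene 532.8638329748953 -0.021053966750129195 [ 1.28436844 -0.21626686  1.23608428]
top 436.72131038899647 0.020691551835157085 [0.38313759 0.01806447 1.17770946]
wrist 376.07204951730523 -0.010046985166199918 [0.16069966 0.65927611 0.38377697]
0.15 [0.22299972 0.63675109 0.2049433 ] [ 1.67645527e-01  9.85847223e-01 -4.77948670e-04 -4.46506165e-05] [0.48888486 0.30187205 0.22481301] 0.09377475651429312 0.0188
```

View pics/scene0.png

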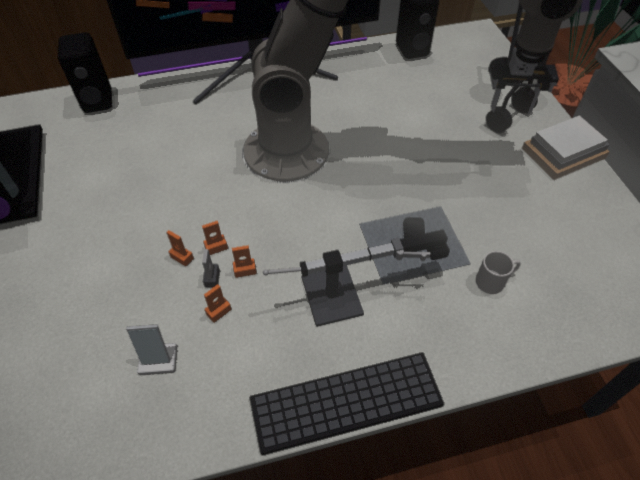

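View pics/top0.png

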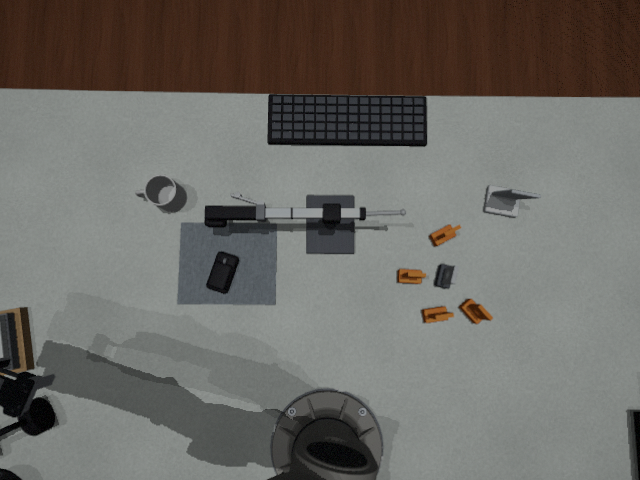

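View pics/wrist0.png

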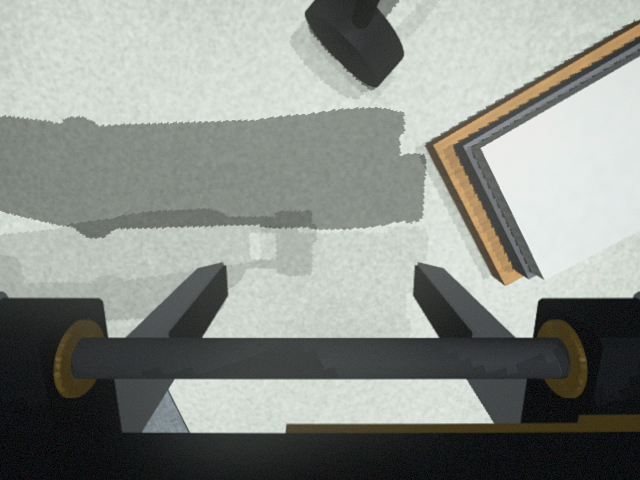

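```bash
python3 - <<'E'
from h import *
t=cv2.imread('pics/top0.png'); s=cv2.imread('pics/scene0.png')
a=cv2.resize(t[180:330,190:420],None,fx=3.4,fy=3.4,interpolation=cv2.INTER_CUBIC); cv2.imwrite('pics/c1.png',a)
b=cv2.resize(t[210:340,390:510],None,fx=4.5,fy=4.5,interpolation=cv2.INTER_CUBIC)
c=cv2.resize(s[210:330,155:275],None,fx=4.5,fy=4.5,interpolation=cv2.INTER_CUBIC)
cv2.imwrite('pics/c2.png',b);cv2.imwrite('pics/c3.png',c)
d=cv2.resize(s[205:335,255:475],None,fx=3.6,fy=3.6,interpolation=cv2.INTER_CUBIC);cv2.imwrite('pics/c4.png',d)
E
```

```text
(no output)
```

View pics/c1.png

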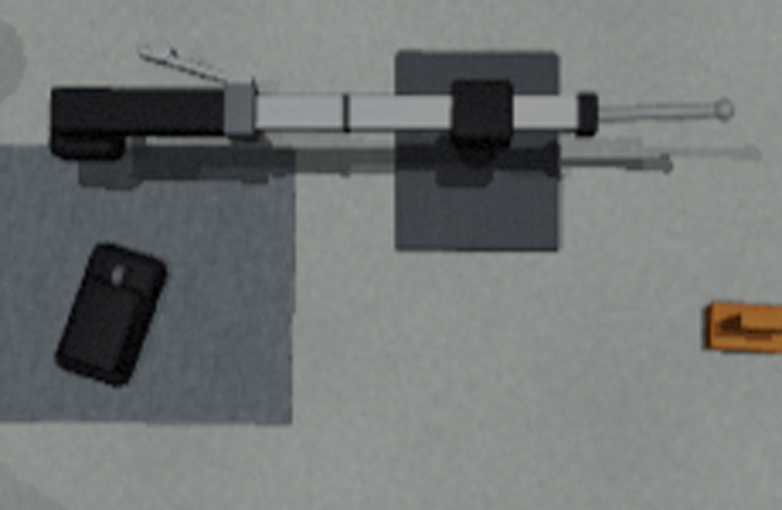

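View pics/c2.png

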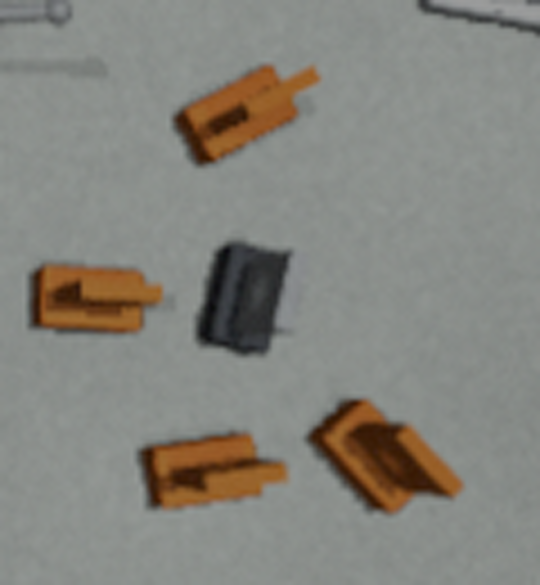

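View pics/c3.png

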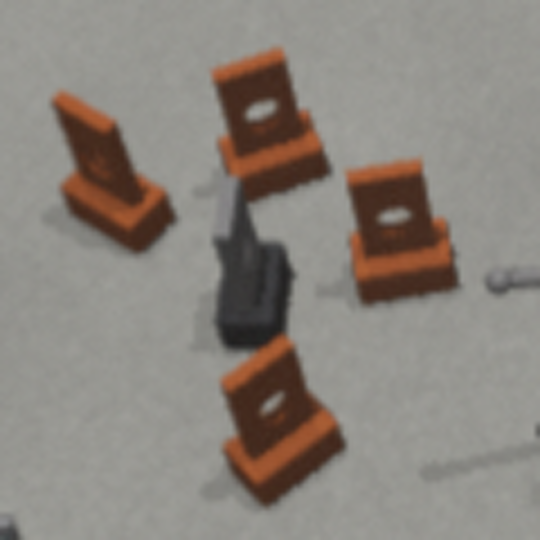

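View pics/c4.png

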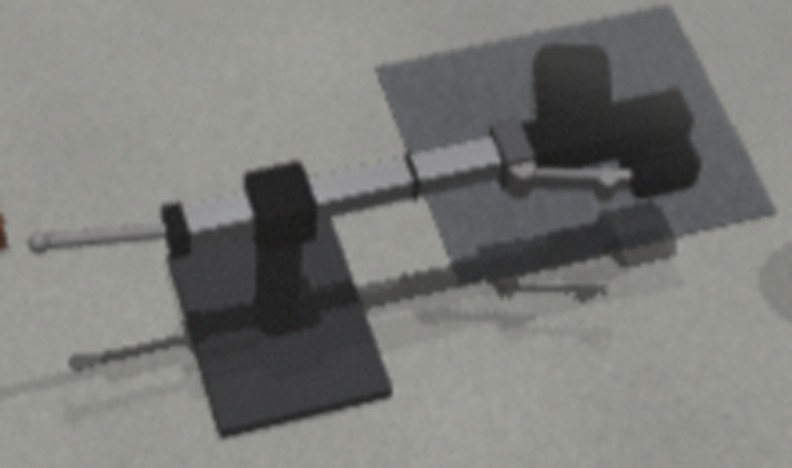

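```bash
python3 - <<'E'
from h import *
t=load('top0'); s=load('scene0')
f=lambda x,y:(190+x/3.4,180+y/3.4)
g=lambda x,y:(255+x/3.6,205+y/3.6)
print('ball tri',tri((t,*f(724,109)),(s,*g(38,242))))
z=.171
for n,p in dict(band=(346,113),band_up=(346,96),band_dn=(346,130),collar=(257,107),bar_r=(578,113),colm=(482,108)).items():
    print(n,onz(t,*f(*p),z))
print('sleeve far left',onz(t,*f(51,112),.175))
print('baseplate',[onz(t,*f(*p),.014) for p in [(396,52),(559,52),(559,248),(396,248)]])
print('peg root',onz(t,*f(600,114),.165))
h=lambda x,y:(390+x/4.5,210+y/4.5)
for p in [(292,250),(283,332)]: print('plate',onz(t,*h(*p),.11))
k=lambda x,y:(155+x/4.5,210+y/4.5)
print('top tri',tri((t,*h(288,291)),(s,*k(229,210))))
E
```

```text
ball tri (array([ 0.57852526, -0.16906823,  0.18106619]), [np.float64(0.0010055019784193425), np.float64(0.0010055019784193113)])
band [0.57476717 0.08840851 0.171     ]
band_up [0.58663934 0.08860709 0.171     ]
band_dn [0.56292443 0.08820998 0.171     ]
collar [0.57828661 0.14953623 0.171     ]
bar_r [ 0.57644481 -0.0712271   0.171     ]
colm [ 0.57925328 -0.00507059  0.171     ]
sleeve far left [0.57247175 0.2889996  0.175     ]
baseplate [array([0.6545064 , 0.06032226, 0.014     ]), array([ 0.65593904, -0.06995358,  0.014     ]), array([ 0.49845   , -0.07013005,  0.014     ]), array([0.49725116, 0.05825527, 0.014     ])]
peg root [ 0.57704978 -0.08701476  0.165     ]
plate [ 0.46016957 -0.30948     0.11      ]
plate [ 0.41555733 -0.30345807  0.11      ]
top tri (array([ 0.43861457, -0.30672794,  0.10366314]), [np.float64(0.0019201659979704527), np.float64(0.0019201659979706332)])
```

```bash
cat >> h.py <<'E'
from scipy.spatial.transform import Rotation as Rn
def st():
    o=robot.get_obs(); return o,np.array(o['tcp_pos']),Rn.from_quat(o['eef_rot']).as_matrix()
def inc(X,R=None,p=None):
    o,p0,R0=st(); R=R0 if R is None else R; p=p0 if p is None else p
    return np.round(R.T@(np.asarray(X)-p),4)
E
python3 - <<'E'
from h import *
for X in [(.40,.45,.33),(.52,.2,.33),(.5,-.1,.33),(.438,-.3,.26)]: print(X,inc(X))
E
```

```text
(0.4, 0.45, 0.33) [-0.2288 -0.1179 -0.1249]
(0.52, 0.2, 0.33) [-0.4247 -0.3141 -0.1247]
(0.5, -0.1, 0.33) [-0.505  -0.6039 -0.1244]
(0.438, -0.3, 0.26) [-0.5126 -0.8131 -0.0542]
```

>>> apply_moves(increments=[{"tx": -0.04, "ty": -0.02, "tz": -0.03, "gripper": 1}, {"tx": -0.08, "ty": -0.045, "tz": -0.06, "gripper": 0.6}, {"tx": -0.13, "ty": -0.07, "tz": -0.09, "gripper": 0.6}, {"tx": -0.18, "ty": -0.09, "tz": -0.12, "gripper": 0.6}, {"tx": -0.23, "ty": -0.12, "tz": -0.125, "gripper": 0.6}, {"tx": -0.27, "ty": -0.16, "tz": -0.125, "gripper": 0.6}, {"tx": -0.31, "ty": -0.2, "tz": -0.125, "gripper": 0.6}, {"tx": -0.35, "ty": -0.24, "tz": -0.125, "gripper": 0.6}, {"tx": -0.39, "ty": -0.28, "tz": -0.125, "gripper": 0.6}, {"tx": -0.425, "ty": -0.32, "tz": -0.125, "gripper": 0.6}, {"tx": -0.44, "ty": -0.37, "tz": -0.125, "gripper": 0.6}, {"tx": -0.455, "ty": -0.42, "tz": -0.125, "gripper": 0.6}, {"tx": -0.47, "ty": -0.47, "tz": -0.125, "gripper": 0.6}, {"tx": -0.485, "ty": -0.52, "tz": -0.125, "gripper": 0.6}, {"tx": -0.495, "ty": -0.57, "tz": -0.125, "gripper": 0.6}, {"tx": -0.505, "ty": -0.62, "tz": -0.12, "gripper": 0.6, "turn": -0.05}, {"tx": -0.508, "ty": -0.67, "tz": -0.11, "gripper": 0.6, "turn": -0.1}, {"tx": -0.51, "ty": -0.72, "tz": -0.09, "gripper": 0.6, "turn": -0.15}, {"tx": -0.512, "ty": -0.77, "tz": -0.07, "gripper": 0.6, "turn": -0.2}, {"tx": -0.512, "ty": -0.81, "tz": -0.055, "gripper": 0.6, "turn": -0.2}], force=25)

```text
invalid input at $.increments[0]: expected keys gripper, tx, ty, tz, turn
```

```bash
python3 - <<'E'
from h import *
grab('wrist','wrist1'); o,p,R=st(); print(o['time_s'],p,R[:,1],o['width'],o['qvel'],o['joints'],o['force'])
E
```

```text
0.2 [0.22298651 0.63682152 0.20505686] [ 3.30453253e-01  9.43822052e-01 -7.63058046e-04] 0.09371305668242833 [ 1.14501002e-03 -2.76643177e-03 -2.33744451e-04 -2.63335494e-03
  1.29840234e-03  6.55968046e-05  1.11724276e-04] [-1.38352472  0.42647945  0.07386533  1.60635249 -0.0340808   1.11078493
 -0.06708374] [0.29495497 0.11964491 0.28925085]
```

View pics/wrist1.png

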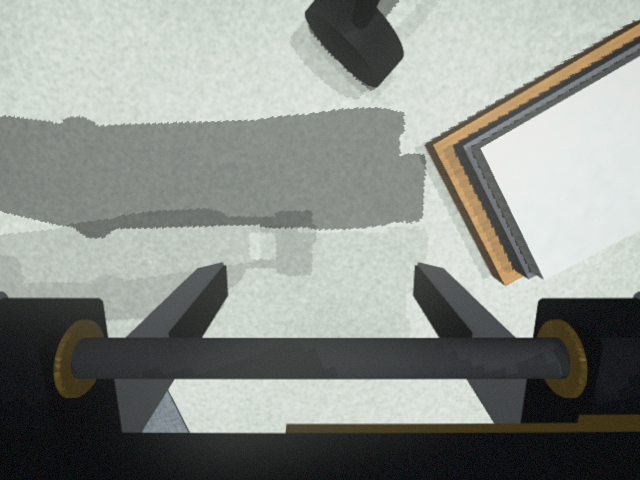

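>>> apply_moves(increments=[{"tx": -0.04, "ty": -0.02, "tz": -0.03, "turn": 0, "gripper": 1}, {"tx": -0.08, "ty": -0.045, "tz": -0.06, "turn": 0, "gripper": 0.6}, {"tx": -0.13, "ty": -0.07, "tz": -0.09, "turn": 0, "gripper": 0.6}, {"tx": -0.18, "ty": -0.09, "tz": -0.12, "turn": 0, "gripper": 0.6}, {"tx": -0.23, "ty": -0.12, "tz": -0.125, "turn": 0, "gripper": 0.6}, {"tx": -0.27, "ty": -0.16, "tz": -0.125, "turn": 0, "gripper": 0.6}, {"tx": -0.31, "ty": -0.2, "tz": -0.125, "turn": 0, "gripper": 0.6}, {"tx": -0.35, "ty": -0.24, "tz": -0.125, "turn": 0, "gripper": 0.6}, {"tx": -0.39, "ty": -0.28, "tz": -0.125, "turn": 0, "gripper": 0.6}, {"tx": -0.425, "ty": -0.32, "tz": -0.125, "turn": 0, "gripper": 0.6}, {"tx": -0.44, "ty": -0.37, "tz": -0.125, "turn": 0, "gripper": 0.6}, {"tx": -0.455, "ty": -0.42, "tz": -0.125, "turn": 0, "gripper": 0.6}, {"tx": -0.47, "ty": -0.47, "tz": -0.125, "turn": 0, "gripper": 0.6}, {"tx": -0.485, "ty": -0.52, "tz": -0.125, "turn": 0, "gripper": 0.6}, {"tx": -0.495, "ty": -0.57, "tz": -0.125, "turn": 0, "gripper": 0.6}, {"tx": -0.505, "ty": -0.62, "tz": -0.12, "gripper": 0.6, "turn": -0.05}, {"tx": -0.508, "ty": -0.67, "tz": -0.11, "gripper": 0.6, "turn": -0.1}, {"tx": -0.51, "ty": -0.72, "tz": -0.09, "gripper": 0.6, "turn": -0.15}, {"tx": -0.512, "ty": -0.77, "tz": -0.07, "gripper": 0.6, "turn": -0.2}, {"tx": -0.512, "ty": -0.81, "tz": -0.055, "gripper": 0.6, "turn": -0.2}], force=25)

```text
time_s: 2.7
tcp_pos: [0.4375, -0.2984, 0.2599]
eef_rot: [0.068, 0.998, -0.0, -0.0]
force: [0.2, -0.1, -0.6]
width: 0.0564
```

```bash
python3 - <<'E'
from h import *
grab('wrist','wrist2'); o,p,R=st(); print(o['time_s'],p,R[:,1],o['width'],o['qvel'],o['joints'],o['force'])
E
```

```text
2.75 [ 0.43477443 -0.3021775   0.25857562] [ 0.14077407  0.99004089 -0.00130119] 0.056077823768121905 [-0.04505794 -0.03550773 -0.0292358  -0.00294249  0.0472457   0.04524632
 -0.16214692] [-0.19636892  0.16293823  0.77569587  1.89932695 -0.12388752  1.12937514
  2.05547309] [-5.60953753 -1.31347274 -3.92614308]
```

View pics/wrist2.png

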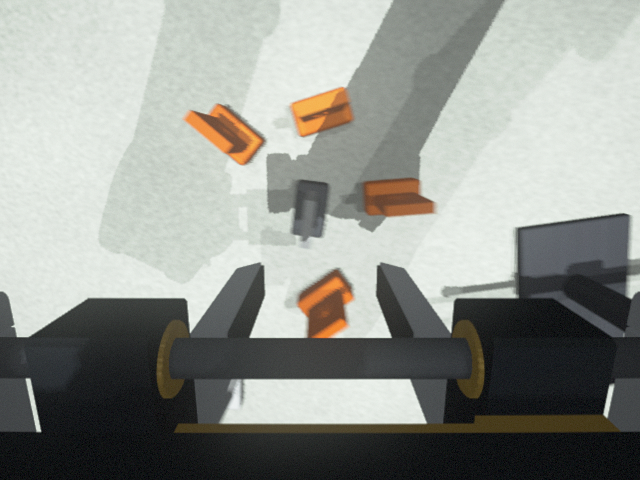

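```bash
python3 - <<'E'
from h import *
for i in range(4): im=robot.get_image('wrist')
im=grab('wrist','wrist3'); o,p,R=st(); print(o['time_s'],p,R[:,1],o['qvel'])
grab('top','top3')
a=cv2.imread('pics/wrist3.png')[160:260,250:380]; cv2.imwrite('pics/c5.png',cv2.resize(a,None,fx=6,fy=6,interpolation=cv2.INTER_CUBIC))
E
```

```text
3.0 [ 0.43912331 -0.29589042  0.2606873 ] [1.35406784e-01 9.90790065e-01 2.25408333e-04] [-0.0089444  -0.00431491 -0.00411304 -0.00241164 -0.00080908 -0.00038332
  0.00341638]
```

View pics/c5.png

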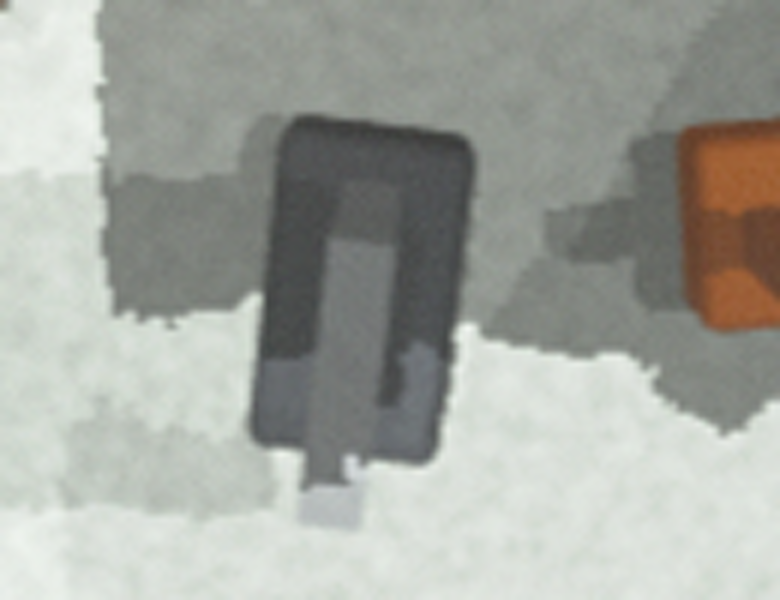

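```bash
python3 - <<'E'
from h import *
im=load('wrist3'); q=lambda x,y:(250+x/6,160+y/6)
P=[onz(im,*q(*p),.11) for p in [(330,238),(395,240),(360,527),(299,527)]]
print(np.round(P,4)); P=np.array(P)
c=P.mean(0); d=((P[0]+P[1])-(P[2]+P[3]))/2; print('c',c,'len',np.linalg.norm(d),'wid',np.linalg.norm(P[0]-P[1]),'yaw', np.degrees(np.arctan2(-d[1],-d[0])))
B=np.array([onz(im,*q(*p),.032) for p in [(285,118),(472,140),(435,462),(254,440)]]);print(np.round(B,4),B.mean(0))
o,p,R=st(); print('tool y ang',np.degrees(np.arctan2(R[1,1],R[0,1])))
t=load('top3'); print(proj(t,c), proj(load('top0'),c))
E
```

```text
[[ 0.4172 -0.3059  0.11  ]
 [ 0.4188 -0.2965  0.11  ]
 [ 0.4613 -0.3078  0.11  ]
 [ 0.46   -0.3169  0.11  ]]
c [ 0.43931678 -0.30676522  0.11      ] len 0.04411789147973315 wid 0.009546982080174737 yaw -14.627682050425955
[[ 0.405  -0.3153  0.032 ]
 [ 0.4135 -0.2826  0.032 ]
 [ 0.4716 -0.2972  0.032 ]
 [ 0.4629 -0.3299  0.032 ]] [ 0.43824221 -0.30624012  0.032     ]
tool y ang 82.25010407642145
[453.99612769 274.05152796] [453.99612769 274.05152796]
```

```bash
python3 - <<'E'
from h import *
o,p,R=st(); print(p,inc((.439,-.3067,.13)),inc((.439,-.3067,.082)))
E
```

```text
[ 0.43926964 -0.29573523  0.26075946] [-0.0011 -0.0109  0.1308] [-0.0011 -0.0109  0.1788]
```

>>> apply_moves(increments=[{"tx": -0.001, "ty": -0.011, "tz": 0.03, "turn": 0.06, "gripper": 0.4}, {"tx": -0.001, "ty": -0.011, "tz": 0.075, "turn": 0.12, "gripper": 0.4}, {"tx": -0.001, "ty": -0.011, "tz": 0.12, "turn": 0.12, "gripper": 0.4}, {"tx": -0.001, "ty": -0.011, "tz": 0.15, "turn": 0.12, "gripper": 0.4}, {"tx": -0.001, "ty": -0.011, "tz": 0.168, "turn": 0.12, "gripper": 0.4}, {"tx": -0.001, "ty": -0.011, "tz": 0.178, "turn": 0.12, "gripper": 0.4}, {"tx": -0.001, "ty": -0.011, "tz": 0.178, "turn": 0.12, "gripper": 0.4}, {"tx": -0.001, "ty": -0.011, "tz": 0.178, "turn": 0.12, "gripper": 0.4}])

```text
time_s: 4.05
tcp_pos: [0.4386, -0.3079, 0.0834]
eef_rot: [0.128, 0.992, -0.0, 0.001]
force: [1.0, -0.3, 0.1]
width: 0.0375
```

```bash
python3 - <<'E'
from h import *
im=grab('wrist','wrist4');o,p,R=st(); print(o['time_s'],p,np.degrees(np.arctan2(R[1,1],R[0,1])),o['force'],o['width'])
E
```

```text
4.1 [ 0.43863537 -0.30791932  0.0833621 ] 75.29076501027379 [0.37265225 0.73078164 0.15099667] 0.03808343985178018
```

View pics/wrist4.png

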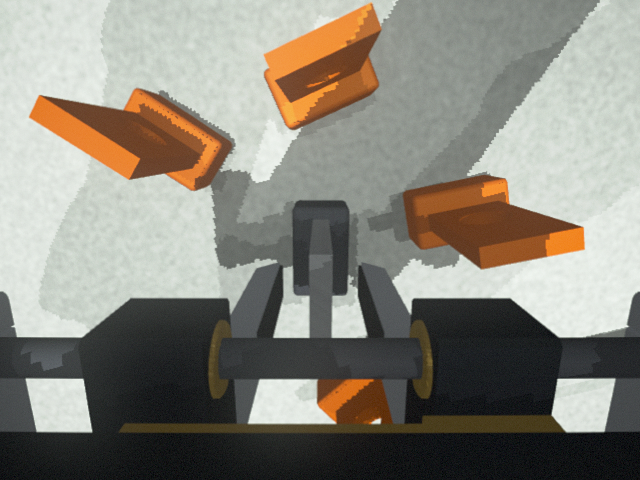

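>>> apply_moves(increments=[{"tx": 0, "ty": 0, "tz": 0, "turn": 0, "gripper": 0}, {"tx": 0, "ty": 0, "tz": 0, "turn": 0, "gripper": 0}, {"tx": 0, "ty": 0, "tz": 0, "turn": 0, "gripper": 0}, {"tx": 0, "ty": 0, "tz": 0, "turn": 0, "gripper": 0}, {"tx": 0, "ty": 0, "tz": 0, "turn": 0, "gripper": 0}, {"tx": 0, "ty": 0, "tz": -0.02, "turn": 0, "gripper": 0}, {"tx": 0, "ty": 0, "tz": -0.04, "turn": 0, "gripper": 0}, {"tx": 0, "ty": 0, "tz": -0.04, "turn": 0, "gripper": 0}], force=40)

```text
time_s: 5.1
tcp_pos: [0.4385, -0.3078, 0.1231]
eef_rot: [0.128, 0.992, -0.0, 0.001]
force: [0.6, -0.0, -3.9]
width: 0.0097
```

```bash
python3 - <<'E'
from h import *
im=grab('wrist','wrist5');o,p,R=st(); print(o['time_s'],p,np.degrees(np.arctan2(R[1,1],R[0,1])),o['force'],o['ft_torque'],o['width'])
E
```

```text
5.15 [ 0.43819512 -0.30752009  0.12231321] 75.304762603733 [-0.10106691  0.60607813 -4.61600929] [0.04986155 0.0221005  0.00332494] 0.009714345756573602
```

View pics/wrist5.png

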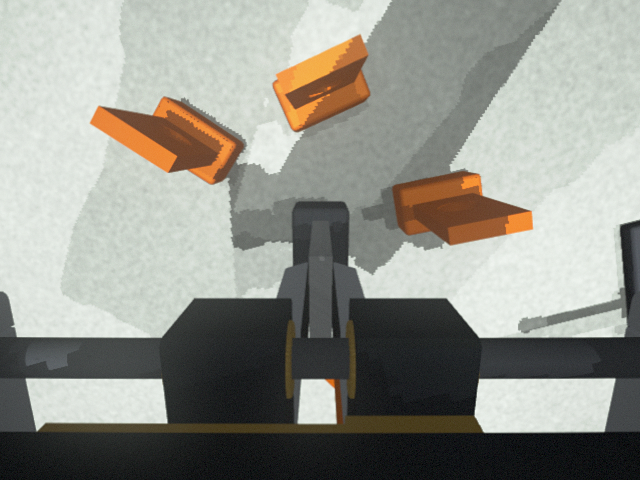

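```bash
python3 - <<'E'
from h import *
for X in [(.438,-.308,.27),(.578,-.225,.27),(.578,-.225,.1995)]: print(X,inc(X))
t=load('top0'); print(onz(t,390+318/4.5,210+75/4.5,.11),onz(t,390+260/4.5,210+112/4.5,.11))
E
```

```text
(0.438, -0.308, 0.27) [-0.     -0.0005 -0.1477]
(0.578, -0.225, 0.27) [-0.1144  0.1153 -0.1476]
(0.578, -0.225, 0.1995) [-0.1143  0.1153 -0.0771]
[ 0.55684413 -0.32618738  0.11      ] [ 0.53596822 -0.29377739  0.11      ]
```

>>> apply_moves(increments=[{"tx": 0, "ty": 0, "tz": -0.04, "turn": 0, "gripper": 0}, {"tx": 0, "ty": 0, "tz": -0.08, "turn": 0, "gripper": 0}, {"tx": 0, "ty": 0, "tz": -0.12, "turn": 0, "gripper": 0}, {"tx": -0.01, "ty": 0.01, "tz": -0.148, "turn": -0.03, "gripper": 0}, {"tx": -0.03, "ty": 0.03, "tz": -0.148, "turn": -0.08, "gripper": 0}, {"tx": -0.055, "ty": 0.055, "tz": -0.148, "turn": -0.14, "gripper": 0}, {"tx": -0.08, "ty": 0.08, "tz": -0.148, "turn": -0.2, "gripper": 0}, {"tx": -0.1, "ty": 0.1, "tz": -0.148, "turn": -0.25, "gripper": 0}, {"tx": -0.114, "ty": 0.115, "tz": -0.148, "turn": -0.267, "gripper": 0}, {"tx": -0.114, "ty": 0.115, "tz": -0.125, "turn": -0.267, "gripper": 0}, {"tx": -0.114, "ty": 0.115, "tz": -0.095, "turn": -0.267, "gripper": 0}, {"tx": -0.114, "ty": 0.115, "tz": -0.078, "turn": -0.267, "gripper": 0}, {"tx": -0.114, "ty": 0.115, "tz": -0.078, "turn": -0.267, "gripper": 0}, {"tx": -0.114, "ty": 0.115, "tz": -0.078, "turn": -0.267, "gripper": 0}])

```text
time_s: 6.9
tcp_pos: [0.578, -0.2258, 0.2014]
eef_rot: [-0.005, 1.0, -0.0, 0.001]
force: [-0.0, -0.1, -3.3]
width: 0.0096
```

```bash
python3 - <<'E'
from h import *
im=grab('wrist','wrist6');grab('scene','scene6');grab('top','top6');o,p,R=st(); print(o['time_s'],p,np.degrees(np.arctan2(R[1,1],R[0,1])),o['force'],o['width'])
s=cv2.imread('pics/scene6.png')[190:310,180:340]; a=cv2.resize(s,None,fx=4.5,fy=4.5,interpolation=cv2.INTER_CUBIC);cv2.imwrite('pics/c6.png',a)
E
```

```text
7.05 [ 0.57801326 -0.22556672  0.20140931] 90.5843529786372 [ 0.13281085  0.4300001  -2.90129232] 0.009609501304247177
```

View pics/wrist6.png

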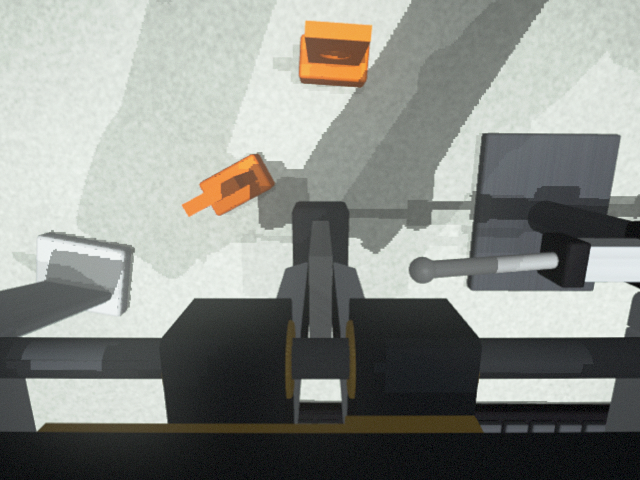

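View pics/c6.png

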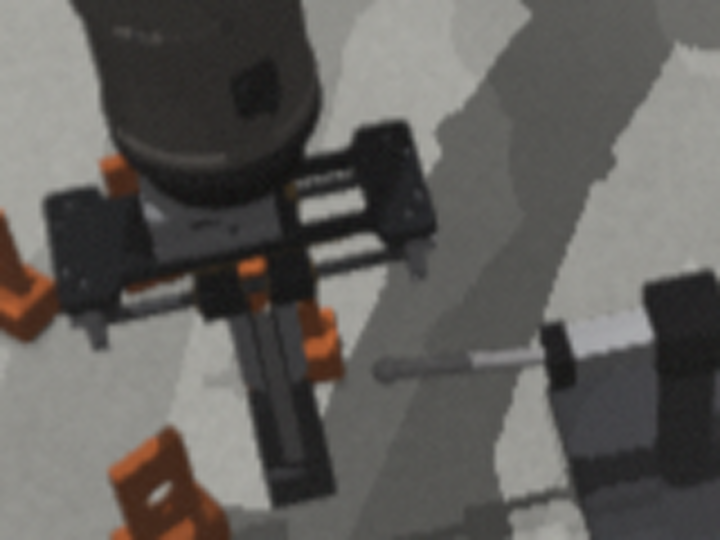

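View pics/top6.png

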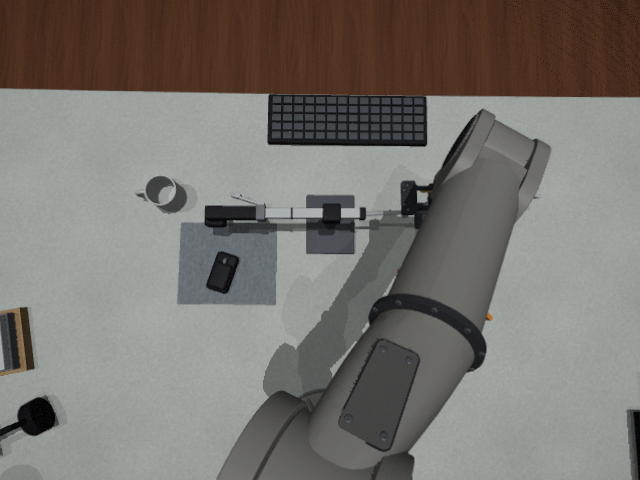

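```bash
python3 - <<'E'
from h import *
w=load('wrist6');t=load('top0'); s=load('scene6')
f=lambda x,y:(190+x/3.4,180+y/3.4)
sb=(180+388/4.5,190+369/4.5)
print('w+t',tri((w,422,269.5),(t,*f(724,109)))); print('w+s',tri((w,422,269.5),(s,*sb)));print('all',tri((w,422,269.5),(s,*sb),(t,*f(724,109))))
print('wrist ball at z.181',onz(w,422,269.5,.181),'wrist root z.162',onz(w,556,261,.161))
print('line wrist',onz(w,492,265,.1705))
# block front-end check held: block top corners at z
print(onz(w,297,203,.2014-.0834+.032),onz(w,347,203,.2014-.0834+.032))
E
```

```text
w+t (array([ 0.57738038, -0.16931966,  0.18458876]), [np.float64(0.0002243426693135055), np.float64(0.0002243426693135615)])
w+s (array([ 0.57845065, -0.16721137,  0.18030468]), [np.float64(0.00081868758923071), np.float64(0.0008186875892307385)])
all (array([ 0.57839607, -0.16824857,  0.18145745]), [np.float64(0.00021262097171236057), np.float64(0.0018343561952112793), np.float64(0.001719486911530815)])
wrist ball at z.181 [ 0.57835188 -0.16823894  0.181     ] wrist root z.162 [ 0.57877095 -0.08070077  0.161     ]
line wrist [ 0.57868421 -0.12434066  0.1705    ]
[ 0.54642828 -0.23960882  0.15      ] [ 0.54610048 -0.20875876  0.15      ]
```

>>> apply_moves(increments=[{"tx": -0.001, "ty": 0.015, "tz": 0.001, "turn": 0, "gripper": 0}, {"tx": -0.001, "ty": 0.03, "tz": 0.001, "turn": 0, "gripper": 0}, {"tx": -0.001, "ty": 0.04, "tz": 0.001, "turn": 0, "gripper": 0}, {"tx": -0.001, "ty": 0.05, "tz": 0.001, "turn": 0, "gripper": 0}, {"tx": -0.001, "ty": 0.06, "tz": 0.001, "turn": 0, "gripper": 0}, {"tx": -0.001, "ty": 0.064, "tz": 0.002, "turn": 0, "gripper": 0}, {"tx": -0.001, "ty": 0.064, "tz": 0.002, "turn": 0, "gripper": 0}])

```text
time_s: 7.92
tcp_pos: [0.5779, -0.1612, 0.1984]
eef_rot: [-0.005, 1.0, -0.0, -0.0]
force: [0.3, -0.1, -3.9]
width: 0.0097
```

```bash
python3 - <<'E'
from h import *
im=grab('wrist','wrist7');grab('scene','scene7');o,p,R=st(); print(o['time_s'],p,np.degrees(np.arctan2(R[1,1],R[0,1])),o['force'],o['width'])
s=cv2.imread('pics/scene7.png')[190:310,180:340]; a=cv2.resize(s,None,fx=4.5,fy=4.5,interpolation=cv2.INTER_CUBIC);cv2.imwrite('pics/c7.png',a)
E
```

```text
8.025 [ 0.57780734 -0.16186405  0.19848848] 90.55461489451623 [-0.63657456 -0.0482685  -3.54739029] 0.00957073195537125
```

View pics/wrist7.png

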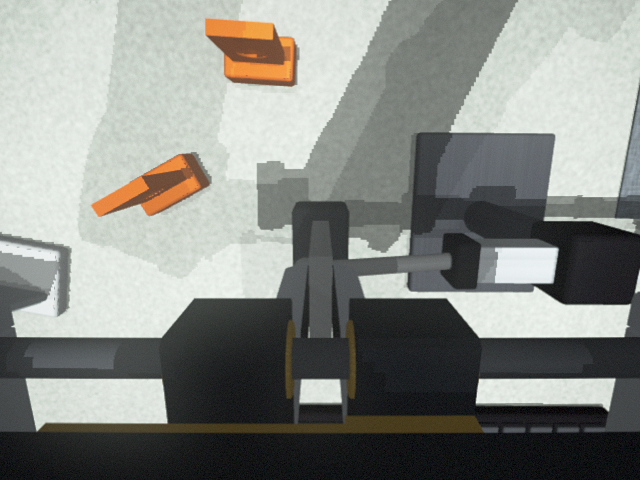

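View pics/c7.png

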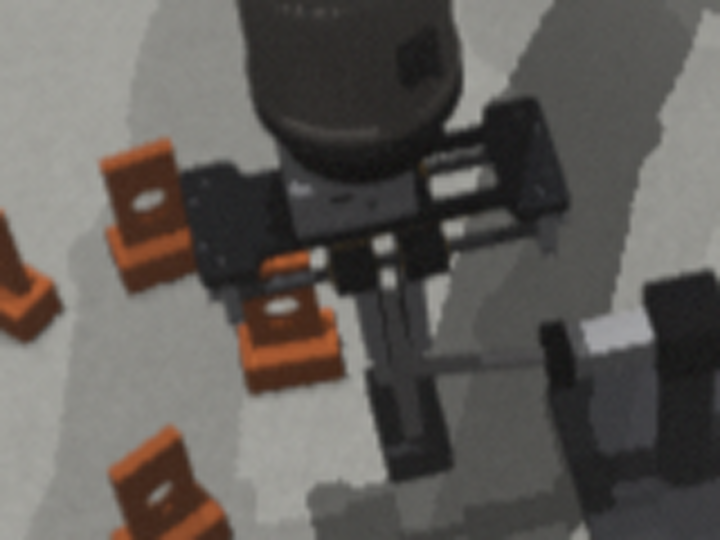

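>>> apply_moves(increments=[{"tx": -0.001, "ty": 0.008, "tz": 0.002, "turn": 0, "gripper": 0}, {"tx": -0.001, "ty": 0.016, "tz": 0.004, "turn": 0, "gripper": 0}, {"tx": -0.001, "ty": 0.024, "tz": 0.006, "turn": 0, "gripper": 0}, {"tx": -0.001, "ty": 0.024, "tz": 0.008, "turn": 0, "gripper": 0}, {"tx": -0.001, "ty": 0.024, "tz": 0.01, "turn": 0, "gripper": 0}, {"tx": -0.001, "ty": 0.024, "tz": 0.01, "turn": 0, "gripper": 0}])

```text
time_s: 8.78
tcp_pos: [0.5785, -0.1377, 0.1884]
eef_rot: [-0.005, 1.0, -0.0, -0.0]
force: [0.6, -0.5, -2.7]
width: 0.0098
```

```bash
python3 - <<'E'
from h import *
for i in range(2):
    robot.get_image('wrist');o,p,R=st(); print(o['time_s'],p,o['force'],o['ft_torque'])
E
```

```text
8.825 [ 0.57856656 -0.13774229  0.18843307] [-0.04512371 -0.09732871 -3.79382141] [ 0.0220665  -0.02515122 -0.03593668]
8.875 [ 0.57860531 -0.13770338  0.18848482] [ 0.62396548 -0.20818183 -3.39718578] [ 0.00011122  0.02844904 -0.0068937 ]
```

>>> apply_moves(increments=[{"tx": 0, "ty": 0, "tz": 0.001, "turn": 0, "gripper": 0}, {"tx": 0, "ty": 0, "tz": 0.002, "turn": 0, "gripper": 0}, {"tx": 0, "ty": 0, "tz": 0.003, "turn": 0, "gripper": 0}, {"tx": 0, "ty": 0, "tz": 0.0035, "turn": 0, "gripper": 0}, {"tx": 0, "ty": 0, "tz": 0.0035, "turn": 0, "gripper": 0}])

```text
time_s: 9.5
tcp_pos: [0.5787, -0.1375, 0.1852]
eef_rot: [-0.005, 1.0, -0.0, 0.0]
force: [-1.6, 1.2, 2.0]
width: 0.0097
```

```bash
python3 - <<'E'
from h import *
for i in range(4):
    o,p,R=st(); print(o['time_s'],p,o['force'],o['ft_torque']);robot.get_image('wrist')
E
```

```text
9.5 [ 0.57874414 -0.13752023  0.18523302] [-1.63789741  1.19113957  1.97844894] [0.02887227 0.36421313 0.00561443]
9.55 [ 0.57875825 -0.13749379  0.18522062] [-1.13903505  0.21931612  1.89519385] [ 0.05762729  0.37247871 -0.00865928]
9.6 [ 0.57874041 -0.13752171  0.18519178] [-1.15831878  0.20341698  3.52174023] [ 0.0012399   0.36657685 -0.02299169]
9.65 [ 0.57877428 -0.13753616  0.18518756] [-0.6217033  -0.32666196  3.42613717] [-0.08435359  0.34874587 -0.00413666]
```

>>> apply_moves(increments=[{"tx": 0, "ty": 0, "tz": -0.0005, "turn": 0, "gripper": 0.03}, {"tx": 0, "ty": 0, "tz": -0.0005, "turn": 0, "gripper": 0.15}, {"tx": 0, "ty": 0, "tz": -0.0005, "turn": 0, "gripper": 0.28}, {"tx": 0, "ty": 0, "tz": -0.0005, "turn": 0, "gripper": 0.4}, {"tx": 0, "ty": 0, "tz": -0.0005, "turn": 0, "gripper": 0.4}, {"tx": 0, "ty": 0, "tz": -0.0005, "turn": 0, "gripper": 0.4}])

```text
time_s: 10.45
tcp_pos: [0.5786, -0.1374, 0.1855]
eef_rot: [-0.005, 1.0, -0.0, -0.0]
force: [0.2, 1.1, 0.2]
width: 0.0375
```

```bash
python3 - <<'E'
from h import *
im=grab('wrist','wrist8');grab('scene','scene8');o,p,R=st(); print(o['time_s'],p,o['force'],o['width'])
s=cv2.imread('pics/scene8.png')[190:310,180:340]; a=cv2.resize(s,None,fx=4.5,fy=4.5,interpolation=cv2.INTER_CUBIC);cv2.imwrite('pics/c8.png',a)
E
```

```text
10.55 [ 0.57862297 -0.13745159  0.185476  ] [-0.27134482  0.06768144 -0.88604055] 0.03734421747983184
```

View pics/wrist8.png

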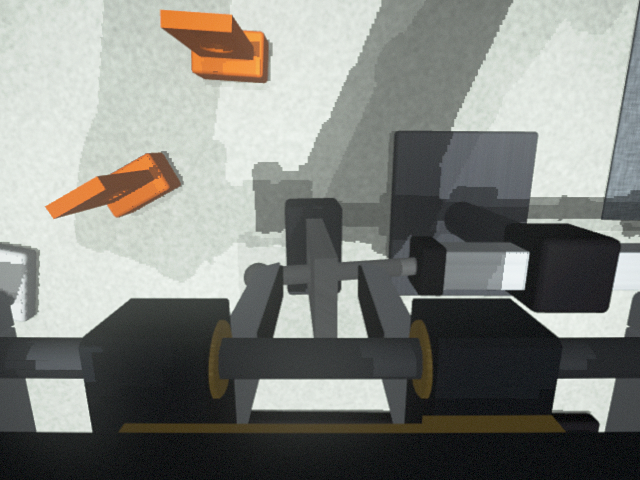

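View pics/c8.png

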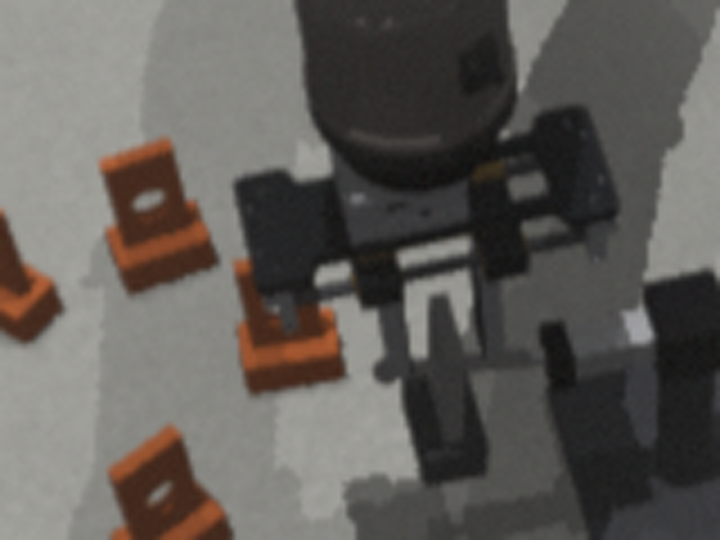

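>>> apply_moves(increments=[{"tx": 0, "ty": 0, "tz": -0.01, "turn": 0, "gripper": 0.4}, {"tx": 0, "ty": 0, "tz": -0.03, "turn": 0, "gripper": 0.4}, {"tx": 0, "ty": 0, "tz": -0.06, "turn": 0, "gripper": 0.4}, {"tx": 0, "ty": 0, "tz": -0.1, "turn": 0, "gripper": 0.6}, {"tx": 0, "ty": 0.02, "tz": -0.13, "turn": 0, "gripper": 0.9}])

```text
time_s: 11.18
tcp_pos: [0.5784, -0.1189, 0.3179]
eef_rot: [-0.004, 1.0, -0.0, 0.001]
force: [1.6, 0.5, -0.3]
width: 0.0539
```

```bash
python3 - <<'E'
from h import *
im=grab('wrist','wrist9');grab('scene','scene9');o,p,R=st(); print(o['time_s'],p,o['force'],o['width'])
w=cv2.imread('pics/wrist9.png');cv2.imwrite('pics/c9w.png',cv2.resize(w[150:330,150:450],None,fx=2.6,fy=2.6,interpolation=cv2.INTER_CUBIC))
s=cv2.imread('pics/scene9.png')[190:310,180:340]; a=cv2.resize(s,None,fx=4.5,fy=4.5,interpolation=cv2.INTER_CUBIC);cv2.imwrite('pics/c9.png',a)
E
```

```text
11.275 [ 0.5799256  -0.11607343  0.31912676] [ 0.75496092 -0.86105291 -0.63832264] 0.06193244965469152
```

View pics/c9w.png

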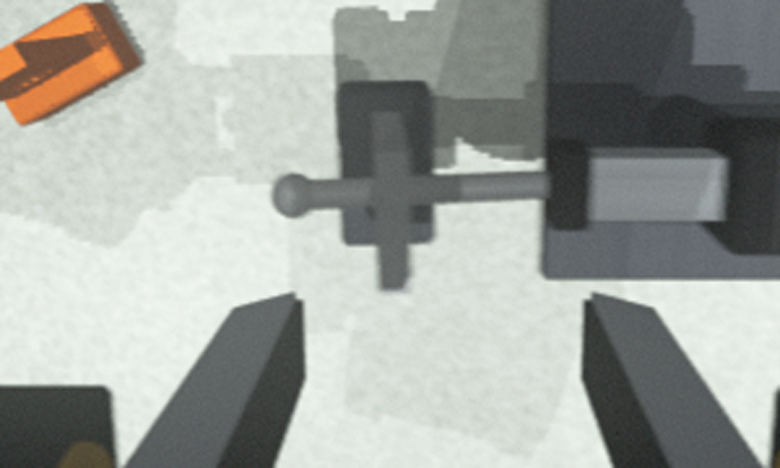

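View pics/c9.png

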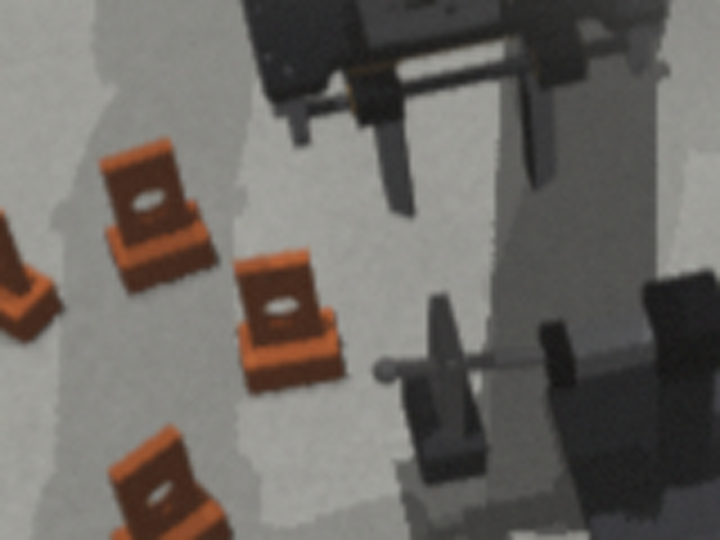

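```bash
python3 - <<'E'
from h import *
o,p,R=st(); print(o['joints'],p)
im=robot.get_image('wrist'); print((-im['R'].T@im['t']-p), im['R'].T[:,2])
E
```

```text
[-0.47564714  0.23507763  0.69077808  1.68777641 -0.1578724   1.27022903
  1.83055245] [ 0.5799256  -0.11607343  0.31912676]
[-0.06687021 -0.00025333  0.17859448] [ 0.23330298  0.00395931 -0.97239603]
```

>>> apply_moves(increments=[{"tx": 0, "ty": 0.03, "tz": -0.01, "turn": 0.15, "gripper": 1}, {"tx": 0, "ty": 0.06, "tz": -0.01, "turn": 0.33, "gripper": 1}, {"tx": 0, "ty": 0.1, "tz": -0.01, "turn": 0.5, "gripper": 1}, {"tx": 0, "ty": 0.14, "tz": -0.01, "turn": 0.68, "gripper": 1}, {"tx": 0, "ty": 0.18, "tz": -0.01, "turn": 0.86, "gripper": 1}, {"tx": -0.005, "ty": 0.22, "tz": -0.01, "turn": 1.04, "gripper": 1}, {"tx": -0.01, "ty": 0.25, "tz": -0.01, "turn": 1.22, "gripper": 1}, {"tx": -0.01, "ty": 0.28, "tz": -0.01, "turn": 1.4, "gripper": 1}, {"tx": -0.01, "ty": 0.28, "tz": -0.01, "turn": 1.571, "gripper": 1}, {"tx": -0.01, "ty": 0.28, "tz": -0.01, "turn": 1.571, "gripper": 1}, {"tx": -0.01, "ty": 0.28, "tz": -0.01, "turn": 1.571, "gripper": 1}], force=5)

```text
time_s: 12.7
tcp_pos: [0.5856, 0.162, 0.3252]
eef_rot: [0.702, 0.712, -0.0, -0.0]
force: [0.3, 0.5, 0.3]
width: 0.0937
```

```bash
python3 - <<'E'
from h import *
robot.get_image('wrist');im=grab('wrist','wrist10');grab('scene','scene10');o,p,R=st(); print(o['time_s'],p,R[:,1],o['force'],o['width'],o['joints'])
s=cv2.imread('pics/scene10.png')[190:310,180:340]; a=cv2.resize(s,None,fx=4.5,fy=4.5,interpolation=cv2.INTER_CUBIC);cv2.imwrite('pics/c10.png',a)
E
```

```text
12.85 [0.58564447 0.16210512 0.32550918] [ 9.99937031e-01  1.12218646e-02 -5.46222877e-05] [ 0.65887838 -0.44552384 -0.02959084] 0.09384773960174897 [-1.02144838  0.2950343   0.82744355  1.64372098 -0.22410075  1.30161576
 -0.14427638]
```

View pics/wrist10.png

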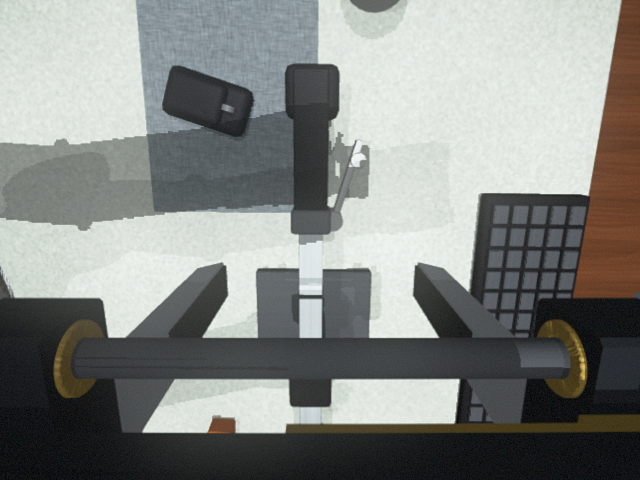

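View pics/scene10.png

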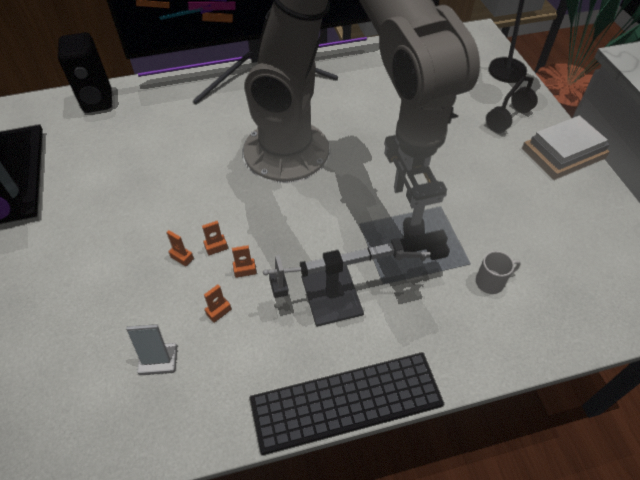

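```bash
python3 - <<'E'
from h import *
w=cv2.imread('pics/wrist10.png');cv2.imwrite('pics/c11.png',cv2.resize(w[120:320,270:390],None,fx=3,fy=3,interpolation=cv2.INTER_CUBIC))
E
```

```text
(no output)
```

View pics/c11.png

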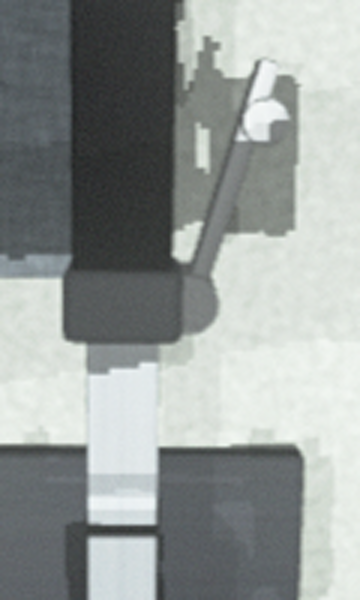

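```bash
python3 - <<'E'
from h import *
w=load('wrist10'); q=lambda x,y:(270+x/3,120+y/3)
for n,p,z in [('band',(122,529),.171),('bandL',(87,529),.171),('bandR',(157,529),.171),('collar',(123,343),.178),('collarL',(64,330),.178),('collarR',(182,330),.178),('padout',(290,120),.171),('padc',(268,120),.171),('slL',(71,150),.175),('slR',(174,150),.175)]:
    print(n,np.round(onz(w,*q(*p),z),4))
c=onz(w,*q(123,343),.178); print('collar in top0',(proj(load('top0'),c)-[190,180])*3.4)
b=onz(w,*q(122,529),.171); print('band in top0',(proj(load('top0'),b)-[190,180])*3.4)
E
```

```text
band [0.5776 0.0899 0.171 ]
bandL [0.5665 0.0898 0.171 ]
bandR [0.5886 0.0901 0.171 ]
collar [0.5776 0.1519 0.178 ]
collarL [0.5601 0.1556 0.178 ]
collarR [0.595 0.156 0.178]
padout [0.6254 0.2173 0.171 ]
padc [0.619  0.2172 0.171 ]
slL [0.5621 0.2081 0.175 ]
slR [0.5918 0.2085 0.175 ]
collar in top0 [252.25780851 106.01537446]
band in top0 [343.87078768 108.95398713]
```

>>> apply_moves(increments=[{"tx": 0.03, "ty": 0.005, "tz": 0, "turn": 0, "gripper": 1}, {"tx": 0.055, "ty": 0.009, "tz": 0.01, "turn": 0, "gripper": 1}, {"tx": 0.055, "ty": 0.009, "tz": 0.04, "turn": 0, "gripper": 1}, {"tx": 0.055, "ty": 0.009, "tz": 0.08, "turn": 0, "gripper": 1}, {"tx": 0.055, "ty": 0.009, "tz": 0.11, "turn": 0, "gripper": 1}, {"tx": 0.055, "ty": 0.009, "tz": 0.125, "turn": 0, "gripper": 1}, {"tx": 0.055, "ty": 0.009, "tz": 0.125, "turn": 0, "gripper": 1}])

```text
time_s: 13.72
tcp_pos: [0.5937, 0.2182, 0.1996]
eef_rot: [0.703, 0.711, -0.001, -0.0]
force: [0.9, -0.5, 0.7]
width: 0.0936
```

```bash
python3 - <<'E'
from h import *
im=grab('wrist','wrist12');o,p,R=st(); print(o['time_s'],p,R[:,1],o['force'],o['width'])
E
```

```text
13.775 [0.59429332 0.21817196 0.2007043 ] [9.99946111e-01 1.03814165e-02 4.21817471e-05] [ 0.32719553  0.43390755 -0.24083776] 0.0939351940083009
```

View pics/wrist12.png

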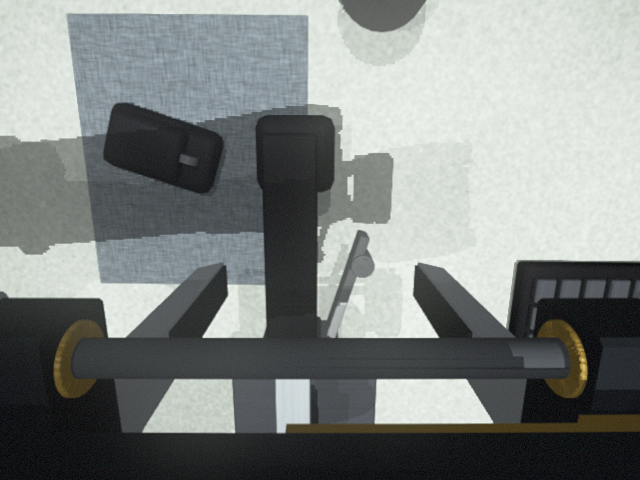

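>>> apply_moves(increments=[{"tx": 0, "ty": 0, "tz": 0.02, "turn": 0, "gripper": 1}, {"tx": 0, "ty": 0, "tz": 0.045, "turn": 0, "gripper": 1}, {"tx": 0, "ty": 0, "tz": 0.059, "turn": 0, "gripper": 1}, {"tx": 0, "ty": 0, "tz": 0.059, "turn": 0, "gripper": 1}, {"tx": 0, "ty": 0, "tz": 0.059, "turn": 0, "gripper": 0.74}, {"tx": 0, "ty": 0, "tz": 0.059, "turn": 0, "gripper": 0.74}])

```text
time_s: 14.52
tcp_pos: [0.5945, 0.2179, 0.1423]
eef_rot: [0.704, 0.711, 0.001, 0.0]
force: [0.8, 0.1, 0.3]
width: 0.0773
```

```bash
python3 - <<'E'
from h import *
im=grab('wrist','wrist13');o,p,R=st(); print(o['time_s'],p,R[:,1],o['force'],o['width'])
E
```

```text
14.575 [0.59443197 0.21792281 0.14217618] [9.99949646e-01 9.99564089e-03 8.90445464e-04] [-0.87805063 -0.04053922  0.31965295] 0.0736399435879649
```

View pics/wrist13.png

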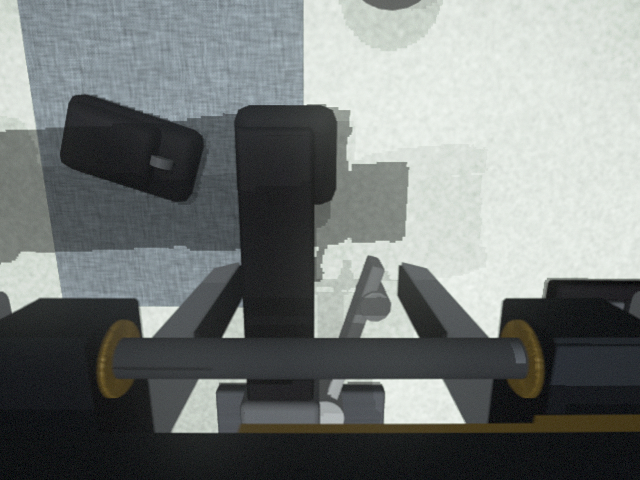

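>>> apply_moves(increments=[{"tx": 0, "ty": 0, "tz": 0, "turn": 0, "gripper": 0.6}, {"tx": 0, "ty": 0, "tz": 0, "turn": 0, "gripper": 0.6}, {"tx": 0, "ty": 0, "tz": 0, "turn": 0, "gripper": 0.55}, {"tx": 0, "ty": 0, "tz": 0, "turn": 0, "gripper": 0.5}, {"tx": 0, "ty": 0, "tz": 0, "turn": 0, "gripper": 0.5}], force=5)

```text
time_s: 15.2
tcp_pos: [0.5934, 0.2179, 0.1417]
eef_rot: [0.704, 0.711, -0.0, -0.001]
force: [-4.8, -0.2, 6.2]
width: 0.0635
```

```bash
python3 - <<'E'
from h import *
im=grab('wrist','wrist14');o,p,R=st(); print(o['time_s'],p,R[:,1],o['force'],o['width'])
E
```

```text
15.25 [0.59339817 0.21786916 0.141696  ] [ 0.99994837  0.01007749 -0.00130245] [-5.31418819  0.01548593  6.2463181 ] 0.06356901336084858
```

View pics/wrist14.png

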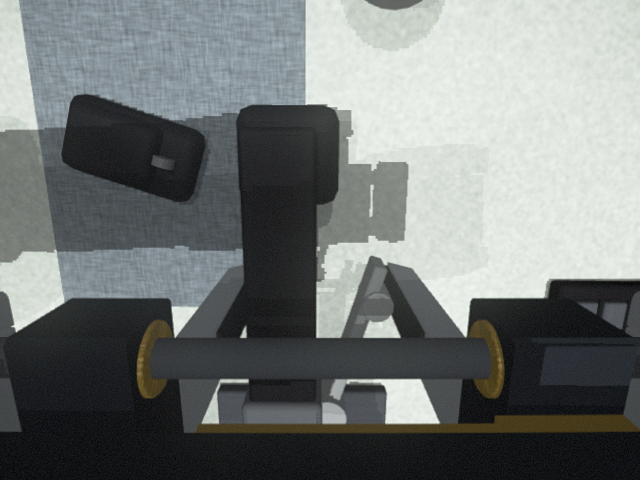

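>>> apply_moves(increments=[{"tx": 0, "ty": 0.0005, "tz": 0, "turn": 0, "gripper": 0.5}, {"tx": 0, "ty": 0.001, "tz": 0, "turn": 0, "gripper": 0.5}, {"tx": 0, "ty": 0.001, "tz": 0, "turn": 0, "gripper": 0.5}])

```text
time_s: 15.62
tcp_pos: [0.5937, 0.2179, 0.1416]
eef_rot: [0.704, 0.711, -0.001, -0.001]
force: [-9.8, -0.9, 8.5]
width: 0.0646
```

```bash
python3 - <<'E'
from h import *
for i in range(2):
    robot.get_image('wrist');o,p,R=st(); print(o['time_s'],p,o['force'],o['ft_torque'],o['width'])
E
```

```text
15.675 [0.59369765 0.21791798 0.14155841] [-9.2493086  -0.06952192  8.79942329] [-0.14745845  2.57752053 -0.06311763] 0.06457407294443795
15.725 [0.5937011  0.21788404 0.14157911] [-10.00920835  -1.59511429   8.51938566] [-0.21910327  2.53852851  0.01404047] 0.06423182830845503
```

>>> apply_moves(increments=[{"tx": 0, "ty": -0.001, "tz": 0, "turn": 0, "gripper": 0.5}, {"tx": 0, "ty": -0.002, "tz": 0, "turn": 0, "gripper": 0.5}, {"tx": 0, "ty": -0.002, "tz": 0, "turn": 0, "gripper": 0.5}])

```text
time_s: 16.1
tcp_pos: [0.5934, 0.2179, 0.1417]
eef_rot: [0.704, 0.711, 0.0, 0.0]
force: [2.3, 1.1, 1.3]
width: 0.0638
```

```bash
python3 - <<'E'
from h import *
for i in range(2):
    robot.get_image('wrist');o,p,R=st(); print(o['time_s'],p,o['force'],o['ft_torque'],o['width'])
E
```

```text
16.15 [0.59337185 0.21789064 0.14164758] [2.05987574 1.06328932 0.03389972] [ 0.07203454 -0.16332365  0.00428323] 0.06354578113002916
16.2 [0.59339184 0.21784752 0.1416449 ] [2.4325394  0.97948549 1.35323157] [ 0.11705484 -0.27849508 -0.00937534] 0.06370948972579844
```

>>> apply_moves(increments=[{"tx": 0, "ty": 0.0005, "tz": 0, "turn": 0, "gripper": 0.5}, {"tx": -0.003, "ty": 0.0005, "tz": 0, "turn": 0, "gripper": 0.5}, {"tx": -0.008, "ty": 0.0005, "tz": 0, "turn": 0, "gripper": 0.5}, {"tx": -0.013, "ty": 0.0005, "tz": 0, "turn": 0, "gripper": 0.5}, {"tx": -0.018, "ty": 0.0004, "tz": 0, "turn": 0, "gripper": 0.5}, {"tx": -0.023, "ty": 0.0004, "tz": 0, "turn": 0, "gripper": 0.5}, {"tx": -0.026, "ty": 0.0004, "tz": 0, "turn": 0, "gripper": 0.5}, {"tx": -0.026, "ty": 0.0004, "tz": 0, "turn": 0, "gripper": 0.5}])

```text
time_s: 17.2
tcp_pos: [0.5935, 0.1912, 0.1415]
eef_rot: [0.704, 0.71, -0.0, -0.0]
force: [-3.1, 2.2, 6.6]
width: 0.0636
```

```bash
python3 - <<'E'
from h import *
im=grab('wrist','wrist15');grab('scene','scene15');grab('top','top15')
o,p,R=st(); print(o['time_s'],p,o['force'],o['ft_torque'],o['width'])
t=cv2.imread('pics/top15.png')[180:260,190:350];cv2.imwrite('pics/c15t.png',cv2.resize(t,None,fx=4.5,fy=4.5,interpolation=cv2.INTER_CUBIC))
s=cv2.imread('pics/scene15.png')[205:335,255:475];cv2.imwrite('pics/c15s.png',cv2.resize(s,None,fx=3.6,fy=3.6,interpolation=cv2.INTER_CUBIC))
E
```

```text
17.35 [0.59353722 0.1915011  0.14147393] [-3.5055012   1.56383309  6.93274695] [0.43716499 1.09053406 0.0331495 ] 0.06357812468387702
```

View pics/wrist15.png

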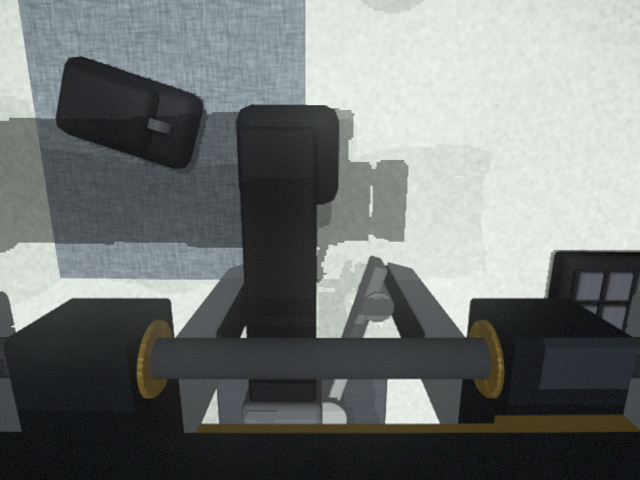

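View pics/c15t.png

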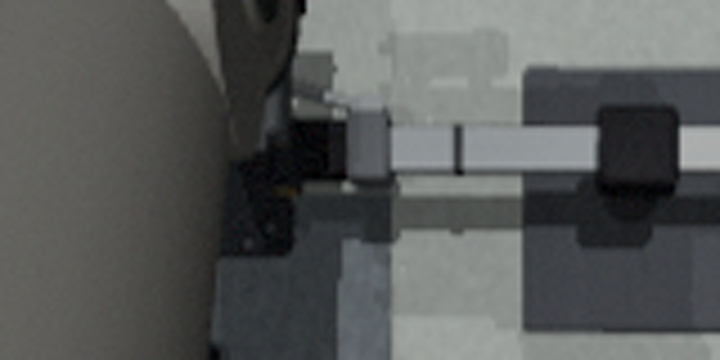

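View pics/c15s.png

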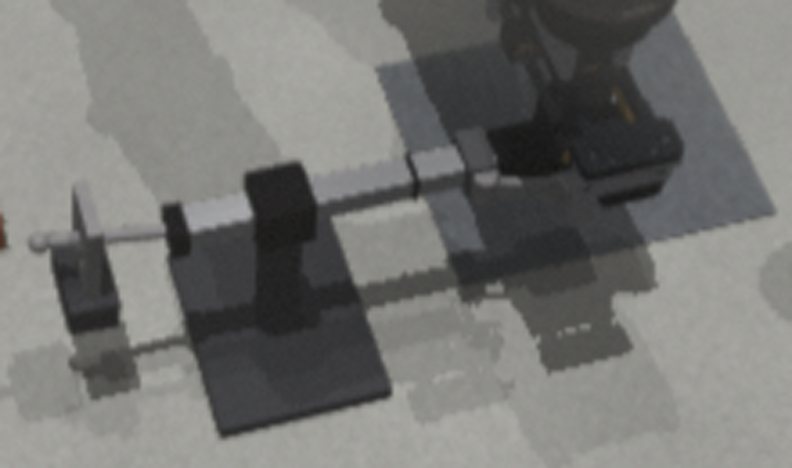

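```bash
cat > meas.py <<'E'
from h import *
import sys
tag=sys.argv[1]
t=load(tag); g=cv2.cvtColor(t['color'],cv2.COLOR_RGB2GRAY).astype(float)
prof=g[208:217,255:345].mean(0)   # bar rows
print(np.round(prof[:55]).astype(int))
E
python3 meas.py top15; python3 meas.py top0; python3 - <<'E'
from h import *
t=load('top15'); s=load('scene15')
q=lambda x,y:(190+x/4.5,180+y/4.5)
print(onz(t,*q(388.5,145),.178),onz(t,*q(458,147),.171))
E
```

```text
[  9   9   8   9   8  10   9   7  23  23  24  25  68  79  81  89  91  90
  92  93  83  82 141 147 147 147 147 147 147 148 148 147 147 147 148 124
  53  81 143 148 148 148 149 149 149 149 149 149 149 149 150 149 149 149
 150]
[ 36  86  91  91  92  93  94  93  94  68 104 146 150 150 150 150 150 150
 151 151 151 151 151 151 151 151 151 151 150 150 150 150 150 151 151 126
  52  83 145 151 151 151 151 151 151 151 151 151 152 151 152 150 150 150
 151]
[0.57543283 0.12371399 0.178     ] [0.57611619 0.08840057 0.171     ]
```

>>> apply_moves(increments=[{"tx": -0.004, "ty": -0.0003, "tz": 0, "turn": 0, "gripper": 0.5}, {"tx": -0.009, "ty": -0.0003, "tz": 0, "turn": 0, "gripper": 0.5}, {"tx": -0.014, "ty": -0.0004, "tz": 0, "turn": 0, "gripper": 0.5}, {"tx": -0.019, "ty": -0.0005, "tz": 0, "turn": 0, "gripper": 0.5}, {"tx": -0.024, "ty": -0.0005, "tz": 0, "turn": 0, "gripper": 0.5}, {"tx": -0.028, "ty": -0.0006, "tz": 0, "turn": 0, "gripper": 0.5}, {"tx": -0.031, "ty": -0.0006, "tz": 0, "turn": 0, "gripper": 0.5}, {"tx": -0.031, "ty": -0.0006, "tz": 0, "turn": 0, "gripper": 0.5}])

```text
time_s: 18.35
tcp_pos: [0.5936, 0.1604, 0.1415]
eef_rot: [0.704, 0.71, 0.0, 0.0]
force: [3.9, 2.8, 1.2]
width: 0.0637
```

```bash
python3 - <<'E'
from h import *
im=grab('wrist','wrist16');grab('scene','scene16');grab('top','top16')
o,p,R=st(); print(o['time_s'],p,o['force'],o['ft_torque'],o['width'])
t=cv2.imread('pics/top16.png')[180:260,230:350];cv2.imwrite('pics/c16t.png',cv2.resize(t,None,fx=6,fy=6,interpolation=cv2.INTER_CUBIC))
s=cv2.imread('pics/scene16.png')[215:285,335:435];cv2.imwrite('pics/c16s.png',cv2.resize(s,None,fx=7,fy=7,interpolation=cv2.INTER_CUBIC))
E
python3 meas.py top16
```

```text
18.5 [0.59359982 0.16084273 0.14149804] [3.50001648 2.81820368 0.25075275] [ 0.53807499 -0.77351568  0.0790394 ] 0.06339803955576831
[ 53  50  48  43  40  47  41  38  38  33  26  24  22  17  12  11   8   7
   9   8   9  21  22  24  23  61  87  88  89  89  90  91  91  86  70 113
  51  80 141 146 147 148 147 147 147 147 147 147 148 148 148 147 146 147
 147]
```

View pics/wrist16.png

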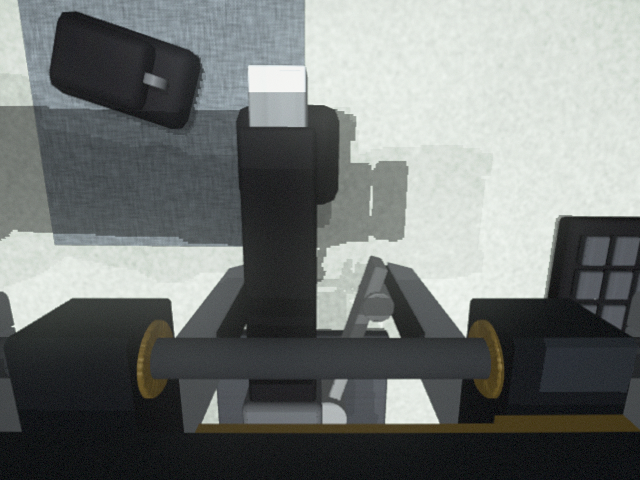

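View pics/c16t.png

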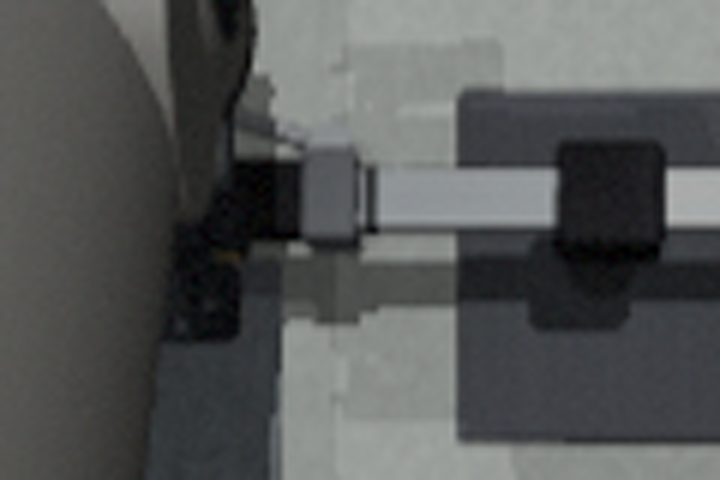

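View pics/c16s.png

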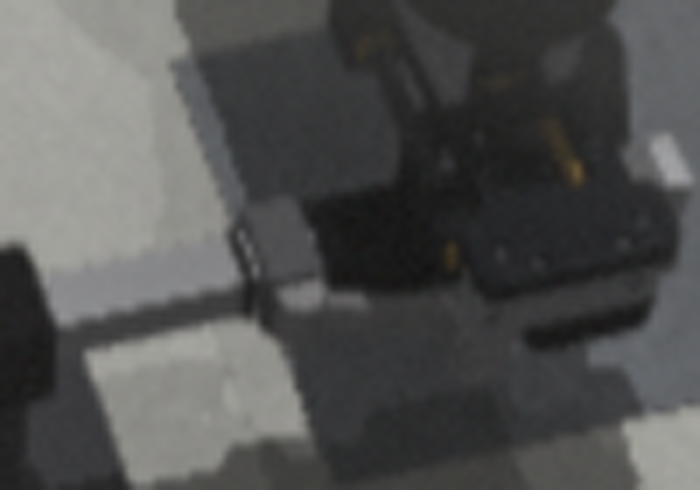

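>>> apply_moves(increments=[{"tx": -0.001, "ty": 0.0003, "tz": 0, "turn": 0, "gripper": 0.5}, {"tx": -0.0025, "ty": 0.0006, "tz": 0, "turn": 0, "gripper": 0.5}, {"tx": -0.0035, "ty": 0.0006, "tz": 0, "turn": 0, "gripper": 0.5}, {"tx": -0.0037, "ty": 0.0006, "tz": 0, "turn": 0, "gripper": 0.5}, {"tx": -0.0037, "ty": 0.0006, "tz": 0, "turn": 0, "gripper": 0.5}, {"tx": -0.0037, "ty": 0.0006, "tz": 0, "turn": 0, "gripper": 0.5}])

```text
time_s: 19.25
tcp_pos: [0.5937, 0.157, 0.1415]
eef_rot: [0.704, 0.711, -0.0, -0.0]
force: [-2.0, 2.4, 6.1]
width: 0.0639
```

```bash
python3 - <<'E'
from h import *
im=grab('wrist','wrist17');grab('scene','scene17');grab('top','top17')
o,p,R=st(); print(o['time_s'],p,o['force'],o['ft_torque'],o['width'])
t=cv2.imread('pics/top17.png')[180:260,230:350];cv2.imwrite('pics/c17t.png',cv2.resize(t,None,fx=6,fy=6,interpolation=cv2.INTER_CUBIC))
s=cv2.imread('pics/scene17.png')[215:285,335:435];cv2.imwrite('pics/c17s.png',cv2.resize(s,None,fx=7,fy=7,interpolation=cv2.INTER_CUBIC))
E
python3 meas.py top17
```

```text
19.4 [0.59369508 0.1569463  0.14144529] [-2.25912418  2.03200891  4.39335476] [0.53047564 0.5722885  0.00958361] 0.06351234573243707
[ 59  56  54  51  49  44  39  48  43  40  38  35  26  25  21  17  11   8
   8   9   7   8  10  23  23  24  23  67  85  88  89  90  90  90  93  80
  36  80 141 146 146 147 147 147 147 147 147 147 147 148 148 147 147 147
 147]
```

View pics/c17t.png

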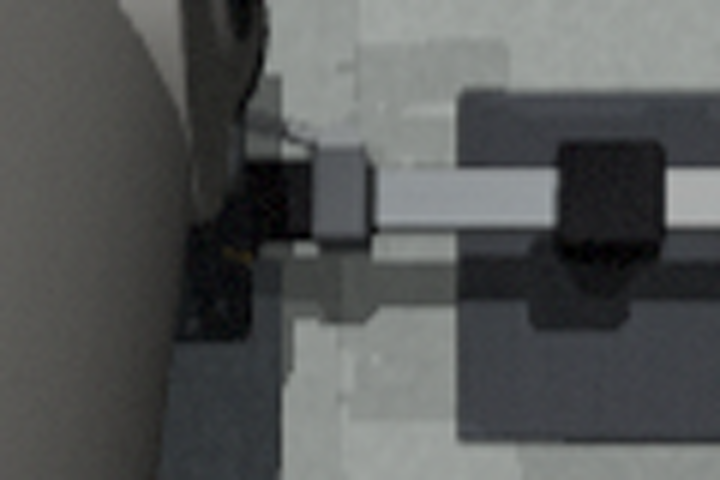

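View pics/c17s.png

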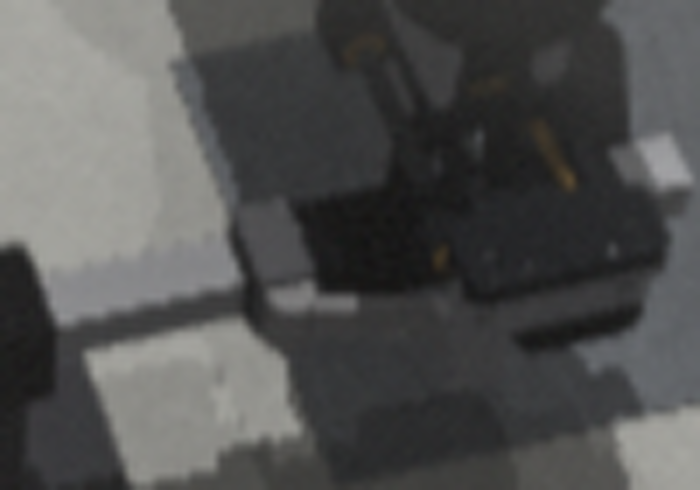

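>>> apply_moves(increments=[{"tx": 0, "ty": -0.0005, "tz": 0, "turn": 0, "gripper": 0.66}, {"tx": 0, "ty": -0.0014, "tz": 0, "turn": 0, "gripper": 0.64}, {"tx": 0, "ty": -0.0023, "tz": 0, "turn": 0, "gripper": 0.62}, {"tx": 0, "ty": -0.0033, "tz": 0, "turn": 0, "gripper": 0.6}], force=25)

```text
time_s: 19.9
tcp_pos: [0.5903, 0.1571, 0.1412]
eef_rot: [0.704, 0.711, -0.0, -0.0]
force: [-0.3, 3.4, -2.1]
width: 0.0572
```

```bash
python3 - <<'E'
from h import *
grab('top','top18')
o,p,R=st(); print(o['time_s'],p,o['force'],o['ft_torque'],o['width'])
E
python3 meas.py top18
```

```text
19.95 [0.59028044 0.15705268 0.14117968] [-4.62879392  2.41668255  0.65494837] [0.64126289 0.90941647 0.13758034] 0.05677768826961046
[ 60  56  55  52  49  46  38  51  44  40  40  39  32  29  23  14  12   8
   9   8   8  10  18  67  78  79  80  80  89  90  91  82  85 140 145 122
  51  80 141 146 146 147 147 147 146 147 147 147 147 148 147 146 147 146
 147]
```

>>> apply_moves(increments=[{"tx": 0, "ty": -0.0003, "tz": 0, "turn": 0, "gripper": 0.5}, {"tx": 0, "ty": -0.0006, "tz": 0, "turn": 0, "gripper": 0.45}], force=5)

```text
time_s: 20.2
tcp_pos: [0.5902, 0.1569, 0.1413]
eef_rot: [0.704, 0.711, -0.0, 0.0]
force: [0.2, 2.3, -3.8]
width: 0.057
```

```bash
python3 - <<'E'
from h import *
grab('top','top19');grab('wrist','wrist19')
o,p,R=st(); print(o['time_s'],p,o['force'],o['ft_torque'],o['width'])
E
python3 meas.py top19
```

```text
20.3 [0.59026751 0.15689687 0.14134772] [ 0.28647572  2.50451182 -5.23148932] [ 0.54462043 -0.107786   -0.14340282] 0.05694434474481209
[ 60  57  55  52  49  46  40  50  43  40  39  40  33  30  23  17  12  11
   8   9   9  11  18  69  78  80  80  81  89  89  91  77 114 142 145 122
  52  80 140 146 146 146 146 146 146 146 146 147 147 147 147 147 146 146
 147]
```

View pics/wrist19.png

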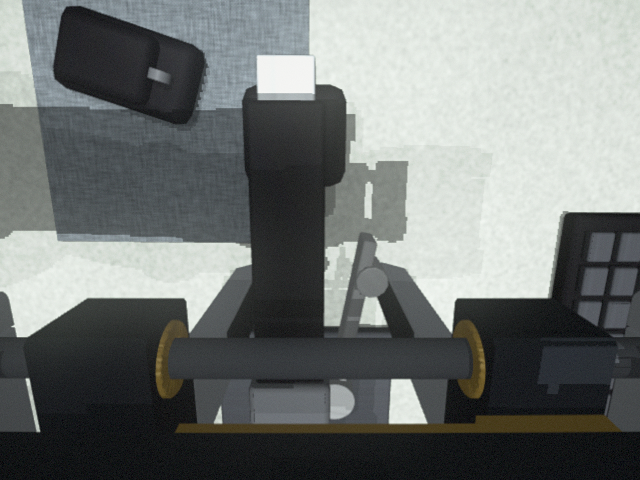

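>>> apply_moves(increments=[{"tx": 0.005, "ty": 0, "tz": 0, "turn": 0, "gripper": 0.45}, {"tx": 0.011, "ty": 0, "tz": 0, "turn": 0, "gripper": 0.45}, {"tx": 0.018, "ty": 0.0001, "tz": 0, "turn": 0, "gripper": 0.45}, {"tx": 0.025, "ty": 0.0002, "tz": 0, "turn": 0, "gripper": 0.45}, {"tx": 0.032, "ty": 0.0003, "tz": 0, "turn": 0, "gripper": 0.45}, {"tx": 0.039, "ty": 0.0003, "tz": 0, "turn": 0, "gripper": 0.45}, {"tx": 0.046, "ty": 0.0004, "tz": 0, "turn": 0, "gripper": 0.45}, {"tx": 0.048, "ty": 0.0004, "tz": 0, "turn": 0, "gripper": 0.45}, {"tx": 0.048, "ty": 0.0004, "tz": 0, "turn": 0, "gripper": 0.7}, {"tx": 0.048, "ty": 0.0004, "tz": 0, "turn": 0, "gripper": 0.7}, {"tx": 0.054, "ty": 0.0004, "tz": 0, "turn": 0, "gripper": 0.7}, {"tx": 0.061, "ty": 0.0004, "tz": 0, "turn": 0, "gripper": 0.7}, {"tx": 0.061, "ty": 0.0004, "tz": 0, "turn": 0, "gripper": 0.7}])

```text
time_s: 21.92
tcp_pos: [0.5898, 0.2189, 0.1414]
eef_rot: [0.703, 0.711, -0.0, -0.0]
force: [-0.0, -0.2, -0.1]
width: 0.0655
```

```bash
python3 - <<'E'
from h import *
grab('wrist','wrist20')
o,p,R=st(); print(o['time_s'],p,o['force'],o['ft_torque'],o['width'])
E
```

```text
21.975 [0.58986546 0.21844344 0.14140185] [ 0.31414971 -0.66503853 -0.30232806] [-0.04862776  0.05991135 -0.01083714] 0.06599093042454662
```

View pics/wrist20.png

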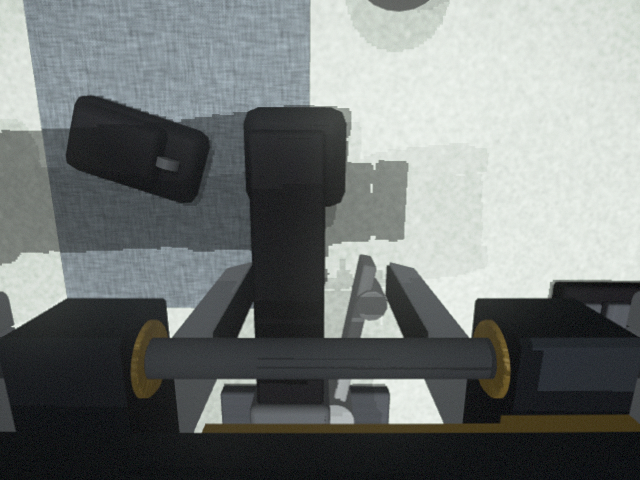

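>>> apply_moves(increments=[{"tx": -0.001, "ty": 0.0004, "tz": 0, "turn": 0, "gripper": 0.55}, {"tx": -0.001, "ty": 0.0004, "tz": 0, "turn": 0, "gripper": 0.45}, {"tx": -0.001, "ty": 0.0004, "tz": 0, "turn": 0, "gripper": 0.4}, {"tx": -0.001, "ty": 0.0004, "tz": 0, "turn": 0, "gripper": 0.4}], force=5)

```text
time_s: 22.48
tcp_pos: [0.5902, 0.2167, 0.1414]
eef_rot: [0.704, 0.711, -0.0, -0.0]
force: [-3.2, -1.3, 2.3]
width: 0.0571
```

```bash
python3 - <<'E'
from h import *
for i in range(2):
    robot.get_image('wrist')
    o,p,R=st(); print(o['time_s'],p,o['force'],o['ft_torque'],o['width'])
E
```

```text
22.525 [0.59019617 0.21671907 0.1414377 ] [-3.1960041  -1.21817881  2.2521911 ] [-0.490823    0.83747862 -0.06345012] 0.05711070578843111
22.575 [0.59017931 0.21674354 0.14142168] [-3.8720811  -2.56422158  2.20084278] [-0.54965074  0.90504974 -0.00908363] 0.05727058277352839
```

>>> apply_moves(increments=[{"tx": -0.003, "ty": 0, "tz": 0, "turn": 0, "gripper": 0.4}, {"tx": -0.008, "ty": 0, "tz": 0, "turn": 0, "gripper": 0.4}, {"tx": -0.013, "ty": 0, "tz": 0, "turn": 0, "gripper": 0.4}, {"tx": -0.018, "ty": 0, "tz": 0, "turn": 0, "gripper": 0.4}, {"tx": -0.023, "ty": -0.0001, "tz": 0, "turn": 0, "gripper": 0.4}, {"tx": -0.028, "ty": -0.0001, "tz": 0, "turn": 0, "gripper": 0.4}, {"tx": -0.033, "ty": -0.0002, "tz": 0, "turn": 0, "gripper": 0.4}, {"tx": -0.038, "ty": -0.0002, "tz": 0, "turn": 0, "gripper": 0.4}, {"tx": -0.043, "ty": -0.0002, "tz": 0, "turn": 0, "gripper": 0.4}, {"tx": -0.048, "ty": -0.0003, "tz": 0, "turn": 0, "gripper": 0.4}, {"tx": -0.053, "ty": -0.0003, "tz": 0, "turn": 0, "gripper": 0.4}, {"tx": -0.058, "ty": -0.0003, "tz": 0, "turn": 0, "gripper": 0.4}, {"tx": -0.061, "ty": -0.0003, "tz": 0, "turn": 0, "gripper": 0.4}, {"tx": -0.061, "ty": -0.0003, "tz": 0, "turn": 0, "gripper": 0.4}, {"tx": -0.061, "ty": -0.0003, "tz": 0, "turn": 0, "gripper": 0.4}])

```text
time_s: 24.45
tcp_pos: [0.5905, 0.1559, 0.1414]
eef_rot: [0.704, 0.711, -0.0, -0.0]
force: [-3.8, 3.6, 2.1]
width: 0.0571
```

```bash
python3 - <<'E'
from h import *
grab('wrist','wrist21');grab('top','top21');grab('scene','scene21')
o,p,R=st(); print(o['time_s'],p,o['force'],o['ft_torque'],o['width'])
s=cv2.imread('pics/scene21.png')[215:285,335:435];cv2.imwrite('pics/c21s.png',cv2.resize(s,None,fx=7,fy=7,interpolation=cv2.INTER_CUBIC))
E
python3 meas.py top21
```

```text
24.6 [0.59052068 0.15598259 0.1414319 ] [-5.46965282  2.35310548  1.53083052] [ 0.50194039  1.15907079 -0.10631942] 0.057173344944455716
[ 61  59  56  54  50  49  44  45  47  40  40  38  39  30  27  20  12   8
  11  10   8   8  11  23  24  24  24  68  78  87  89  89  90  90  92  77
  34  79 140 146 146 146 147 146 147 147 146 147 147 148 147 146 146 146
 147]
```

View pics/wrist21.png

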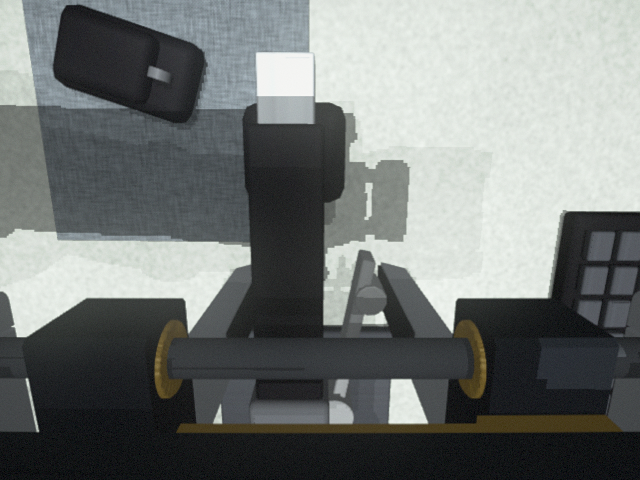

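View pics/c21s.png

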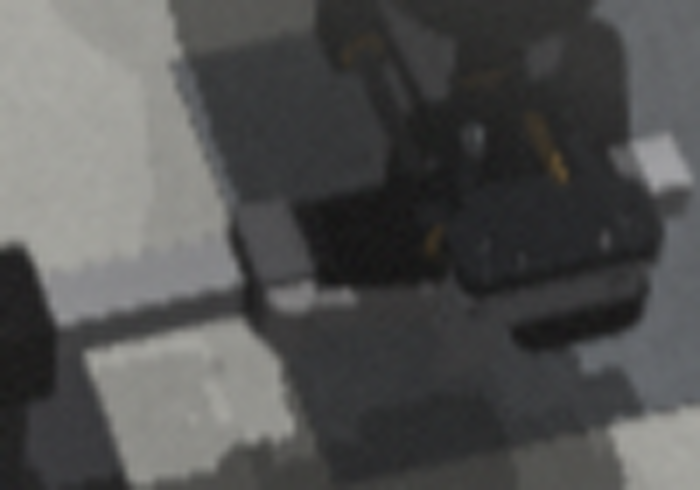

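>>> apply_moves(increments=[{"tx": 0, "ty": -0.0015, "tz": 0, "turn": 0, "gripper": 0.3}, {"tx": 0, "ty": -0.0032, "tz": 0, "turn": 0, "gripper": 0.2}, {"tx": 0, "ty": -0.0045, "tz": 0, "turn": 0, "gripper": 0.2}, {"tx": 0, "ty": -0.0045, "tz": 0, "turn": 0, "gripper": 0.2}], force=30)

```text
time_s: 25.1
tcp_pos: [0.585, 0.1562, 0.1413]
eef_rot: [0.703, 0.711, -0.001, -0.001]
force: [-10.4, 1.7, 7.1]
width: 0.0456
```

```bash
python3 - <<'E'
from h import *
grab('wrist','wrist22');grab('top','top22')
o,p,R=st(); print(o['time_s'],p,o['force'],o['ft_torque'],o['width'])
E
python3 meas.py top22
```

```text
25.2 [0.58500586 0.1561682  0.14135291] [-11.64795885   2.77778711   7.48481936] [0.59795851 2.93672188 0.11709946] 0.0462186957358007
[ 63  59  57  55  53  50  47  46  44  40  39  40  40  35  33  22  11   9
   7   6   7   7  10  24  24  23  28  70  78  87  88  89  89  90  91  75
  33  80 140 145 145 146 146 146 146 146 146 146 146 147 146 146 146 146
 146]
```

View pics/wrist22.png

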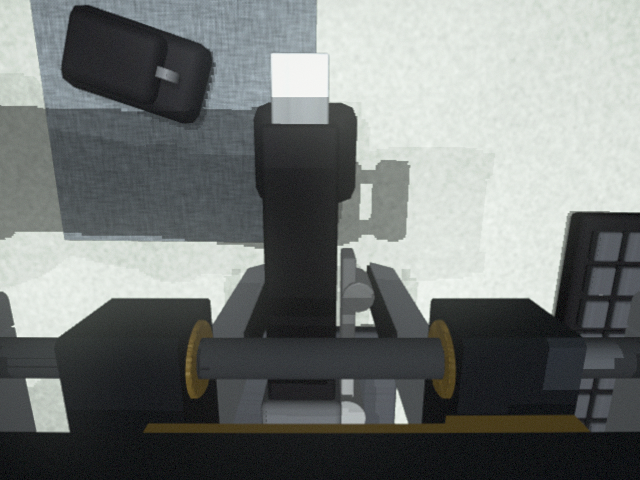

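>>> apply_moves(increments=[{"tx": 0, "ty": -0.0008, "tz": 0, "turn": 0, "gripper": 0.2}, {"tx": 0, "ty": -0.0015, "tz": 0, "turn": 0, "gripper": 0.2}, {"tx": 0, "ty": -0.0015, "tz": 0, "turn": 0, "gripper": 0.2}, {"tx": 0, "ty": -0.0015, "tz": 0, "turn": 0, "gripper": 0.2}], force=35)

```text
time_s: 25.7
tcp_pos: [0.5848, 0.156, 0.1414]
eef_rot: [0.704, 0.711, 0.0, 0.0]
force: [-0.1, 3.2, -1.5]
width: 0.0454
```

```bash
python3 - <<'E'
from h import *
grab('top','top23');grab('scene','scene23')
o,p,R=st(); print(o['time_s'],p,o['force'],o['ft_torque'],o['width'],np.abs(o['qvel']).max())
s=cv2.imread('pics/scene23.png')[200:320,240:440];cv2.imwrite('pics/c23s.png',cv2.resize(s,None,fx=4,fy=4,interpolation=cv2.INTER_CUBIC))
t=cv2.imread('pics/top23.png')[180:260,230:430];cv2.imwrite('pics/c23t.png',cv2.resize(t,None,fx=4,fy=4,interpolation=cv2.INTER_CUBIC))
E
python3 meas.py top23
```

```text
25.8 [0.58477865 0.15593259 0.14144789] [-0.52076626  3.65243538 -1.64750862] [0.69903753 0.35629668 0.1507774 ] 0.04516949615049745 0.002252771946376526
[ 63  61  57  55  53  50  47  47  45  39  39  40  40  35  38  21  13   8
   6   9   7   8   8  20  24  23  24  69  78  87  88  89  89  90  92  77
  34  79 140 145 145 146 146 146 146 146 146 147 146 147 147 146 146 145
 146]
```

View pics/c23s.png

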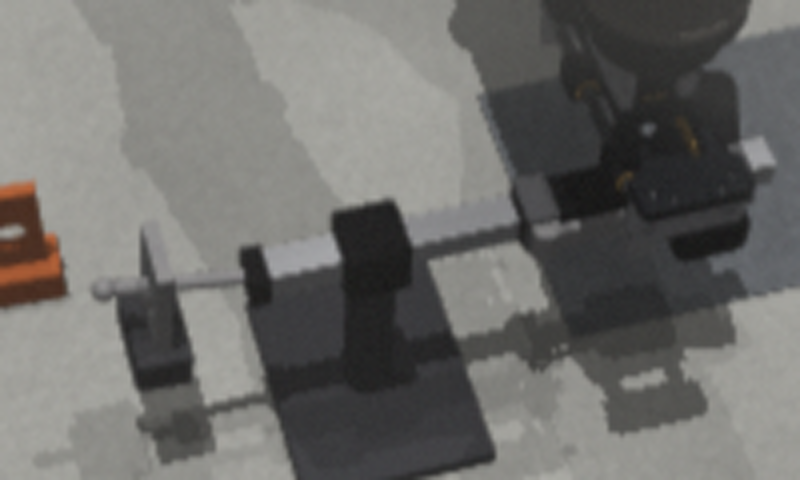

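View pics/c23t.png

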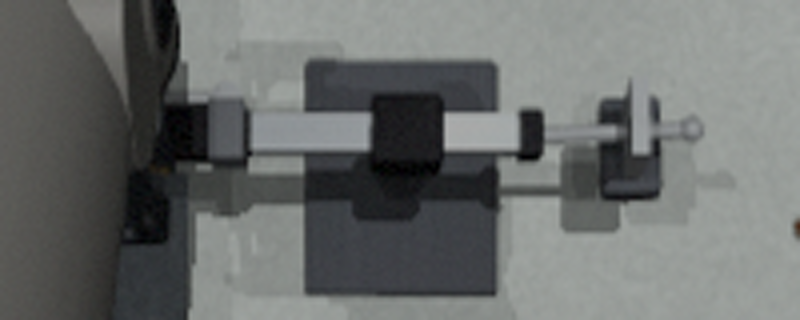

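```bash
python3 -c "
from workcell import robot
print(robot.finish_job()); print(robot.get_obs()['time_s'])"
```

```text
the job is handed in; nothing more can be done
None
the job is handed in; nothing more can be done
```

I hung the dark counterweight on the tail peg and let it go. I then pushed the leg in to the mark with the lever open, closed the lever at 30–35 N, and handed the job in at about 25.8 s, still gripping. No verdict was reported.

- **One slip:** on my first try at closing the lever, I stepped the gripper opening, which let the grip force drop. The leg slid out about 9 mm with the lever about half closed (around 0.18 rad by my estimate). I took the leg back out to near its stop, let go, re-gripped at 5 N, pushed in again to the mark and closed the lever at full force with no further slip. The lever stayed above the 0.08 rad limit while the leg was off the mark.
- **Counterweight:** the last pictures show it hanging still on the peg, about 4 mm outside `peg_mid`, with the gripper well clear of it.
- **Leg:** the collar end is within about 1 mm of the band centre in the top camera, and it did not move while the lever closed. My earlier distance estimates for the push disagreed by 2 mm (60 mm from the top camera, 62 mm from the wrist camera).
- **Lever and grip:** the lever lies parallel to the sleeve. The opening reads 45 mm where 47 mm is nominal for closed; I did not track down the 2 mm difference. The sideways force is balanced (about -0.5 N).
- **Bystanders:** I never touched the mouse, phone dock or mug. I did not measure their positions at the end.

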